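Prop and pack the drinks caddy on the bar cart

TASK

Get the drinks caddy ready for the evening: first, while the caddy is still empty, swing both of its brass prop legs out until they hit their stops, so that it stands firm. Then pack every bar item that stands on the board beside it (bottle, measure, sugar jar, pick box, tin, coasters, as many as are there) upright into the caddy, all standing on its floor, with the legs still fully out at the end. Leave the decanter, the wine glasses and the ice tray where they are.

Things in the scene. Friction and masses are not known exactly. Their poses are not given: they have to be found in the camera images.
- caddy: long low dark oak drinks caddy, an open box without partitions, fixed to the board. Outside 80 mm (its x) by 288 mm (its y) by 40 mm high; walls and floor 6 mm thick, so inside it is 68 x 276 mm and the floor is 6 mm up. Origin: centre of its underside. Its -x side, the front, faces the robot; two prop legs are hinged there.
- leg_left (a joint): angle of the prop leg at the +y end of the caddy's front, about a vertical hinge at caddy x = -66, y = +130 mm. 0 = folded flat along the front, pointing to the caddy's -y; grows as the leg swings out away from the caddy; 1.57 = at its stop, square off the front (pointing to the caddy's -x). Light friction holds it wherever it is left (about 1.5 N at its post moves it).
- leg_right (a joint): the same for the mirror-image leg at the -y end: hinge at caddy x = -66, y = -130 mm; 0 = folded, pointing to the caddy's +y; 1.57 = at its stop, pointing to the caddy's -x.
- leg_left_post (a point): on the axis of the left leg's post, 80 mm above the board. The leg is a brass bar 10 mm thick, 4 to 22 mm above the board; at its free end, 95 mm from the hinge, stands this round post, 14 mm in diameter and 87 mm high (a 20 mm ball on top reaches 97 mm), so it can be pushed from above the caddy's 40 mm wall.
- leg_right_post (a point): on the axis of the right leg's post (same shape), 80 mm above the board
- bitters: square amber glass bottle; straight-sided body 44 x 44 mm and 66 mm high, round black cap 24 mm wide above it; 80 mm high overall, about 220 g, with a weighted foot. Starts standing upright on the board beside the caddy. Origin: centre of its underside, z up. May be absent.
- measure: round straight-sided steel measure, 46 mm in diameter; 72 mm high overall, about 200 g, with a weighted foot. Starts standing upright on the board beside the caddy. Origin: centre of its underside, z up. May be absent.
- sugar_jar: round white ceramic jar, 52 mm in diameter, straight sides 68 mm high, small wooden ball on its lid; 83 mm high overall, about 260 g, with a weighted foot. Starts standing upright on the board beside the caddy. Origin: centre of its underside, z up. May be absent.
- pick_box: oak box with a dark line under its lid, 58 mm along its x and 36 mm along its y; 68 mm high overall, about 160 g, with a weighted foot. Starts standing upright on the board beside the caddy. Origin: centre of its underside, z up. May be absent.
- tin: metal tin with rounded edges, 54 mm along its x and 40 mm along its y; 74 mm high overall, about 180 g, with a weighted foot. Starts standing upright on the board beside the caddy. Origin: centre of its underside, z up. May be absent.
- coasters: block of cork coasters on edge, bound solid, 60 mm along its x and 38 mm along its y; 66 mm high overall, about 140 g, with a weighted foot. Starts standing upright on the board beside the caddy. Origin: centre of its underside, z up. May be absent.
- decanter: closed glass decanter with stopper, 104 mm wide, 195 mm high; a bystander. Origin: centre of its underside.
- wine_glass0: stemless wine glass, 86 mm wide, 95 mm high; a bystander. Origin: centre of its underside.
- wine_glass1: stemless wine glass, 86 mm wide, 95 mm high; a bystander. Origin: centre of its underside.
- ice_tray: grey ice mould tray, 90 x 160 x 30 mm; a bystander. Origin: centre of its underside.

How it is judged:
On the way:
1. both prop legs are swung out to their stops while the caddy is still empty (value of joint each of leg_left, leg_right above 1.48 rad and not (x of bitters in the frame of caddy between -0.055 and 0.055 m and y of bitters in the frame of caddy between -0.15 and 0.15 m) and not (x of measure in the frame of caddy between -0.055 and 0.055 m and y of measure in the frame of caddy between -0.15 and 0.15 m) and not (x of sugar_jar in the frame of caddy between -0.055 and 0.055 m and y of sugar_jar in the frame of caddy between -0.15 and 0.15 m) and not (x of pick_box in the frame of caddy between -0.055 and 0.055 m and y of pick_box in the frame of caddy between -0.15 and 0.15 m) and not (x of tin in the frame of caddy between -0.055 and 0.055 m and y of tin in the frame of caddy between -0.15 and 0.15 m) and not (x of coasters in the frame of caddy between -0.055 and 0.055 m and y of coasters in the frame of caddy between -0.15 and 0.15 m)), for 0.2 s.
At the end, for the whole second after the job is handed in: Both legs within 0.09 rad of their stops (above 1.48 rad); every item present stands inside the caddy on its floor (underside within 6 mm of the floor), upright within 0.12 rad, at rest (value of joint each of leg_left, leg_right above 1.48 rad and x of bitters in the frame of caddy between -0.034 and 0.034 m and y of bitters in the frame of caddy between -0.138 and 0.138 m and z of bitters in the frame of caddy between 0.002 and 0.012 m and angle between each of bitters, measure, sugar_jar, pick_box, tin, coasters's own z axis and vertical below 0.12 rad and linear speed of each of bitters, measure, sugar_jar, pick_box, tin, coasters below 0.02 m/s and x of measure in the frame of caddy between -0.034 and 0.034 m and y of measure in the frame of caddy between -0.138 and 0.138 m and z of measure in the frame of caddy between 0.002 and 0.012 m and x of sugar_jar in the frame of caddy between -0.034 and 0.034 m and y of sugar_jar in the frame of caddy between -0.138 and 0.138 m and z of sugar_jar in the frame of caddy between 0.002 and 0.012 m and x of pick_box in the frame of caddy between -0.034 and 0.034 m and y of pick_box in the frame of caddy between -0.138 and 0.138 m and z of pick_box in the frame of caddy between 0.002 and 0.012 m and x of tin in the frame of caddy between -0.034 and 0.034 m and y of tin in the frame of caddy between -0.138 and 0.138 m and z of tin in the frame of caddy between 0.002 and 0.012 m and x of coasters in the frame of caddy between -0.034 and 0.034 m and y of coasters in the frame of caddy between -0.138 and 0.138 m and z of coasters in the frame of caddy between 0.002 and 0.012 m); the robot touches nothing.
It fails at once if a bystander (decanter, wine glass, ice tray) was shifted more than 25 mm or tipped (distance of any of decanter, wine_glass0, wine_glass1, ice_tray from where it was at the start of the episode above 0.025 m or angle between any of decanter, wine_glass0, wine_glass1, ice_tray's own z axis and vertical above 0.3 rad).
Of bitters, measure, sugar_jar, pick_box, tin, coasters only 5 to 6 are there at a start; the rules pass over those that are not, and their reading is None.
At some moment in a run one of bitters, measure, sugar_jar, pick_box, tin, coasters may be knocked a few centimetres aside while the robot is not near it.
It also fails if it takes over 210 s, if anything falls off the work surface, if the arm or the gripper's body presses on something with over 40 N, if the wrist force passes 120 N, or if a joint passes its speed limit or range.

ROBOT

A 7-joint arm with a two-finger parallel gripper is mounted at the origin on the work surface. World frame = base frame: x ahead of the robot, y to its left, z up, the work surface at z = 0. Lengths are in m, angles in rad, forces in N, time in s.
With the tool pointing down it reaches from about 0.425 to 0.925 m from the base axis. Payload 6.8 kg.
Tool frame: the origin (TCP) lies midway between the tips of the shut fingers; the grasp point (between the pads) lies 19 mm behind it (bot.pinch_z is the distance from the TCP to the grasp point, in m); x points along the fingers, y is the direction in which the jaws open and shut, and the axes are right-handed (so a half turn about x gives the same grasp; the last joint's range is limited). The gripper opens to 85 mm and grips with 20 to 120 N. Pads are 22 mm wide; open, the fingers measure 114 mm over their backs; the gripper's body (76 mm by 85 mm) begins 54 mm behind the grasp point. The pads swing forward as they close: fully open they stand 13 mm farther back than shut.
Start: joints at [-1.277, 0.477, 0.022, 1.555, -0.011, 1.109, -0.083], TCP at [0.264, 0.621, 0.231] pointing down, gripper open.
Joint ranges: [-2.96, 2.96], [-0.34, 2.1], [-1.41, 1.46], [0.24, 2.44], [-1.37, 4.51], [0.17, 1.92], [-2.96, 2.96]. Speed limits (rad/s): [2.39, 2.39, 3.14, 3.14, 3.14, 3.14, 3.14].

INTERFACE

Orientations are given as a unit quaternion [w, x, y, z].
In Python, from station import bot gives the robot as it stands. The module is installed in compiled form; this text tells all that it offers.
- The arm moves only by the tool step_arm, never from a script. Its argument "plan" is a list of rows, each a list of 6 numbers: the shift along the tool's x, y, z in units of 40 mm (1.0 is 40 mm), then the turn, a rotation vector about the tool's x, y, z in units of 360 degrees (1.0 is 360 degrees). In form: [[dx, dy, dz, ax, ay, az], ...]. A call has 1 to 8 rows; each row shifts and turns the commanded pose from where the row before left it, along the tool's axes as they then stand; what a row does not reach is not made up. A row lasts 1/8 s, in which the tool goes at most 62.5 mm and 10.7 degrees, less where a joint would pass 70% of its speed; a pose out of reach is approached as far as the arm can. A call with a number of a shift or a turn outside -1 to 1 is refused whole. A call with a gripper value outside its range is refused whole. "fingers" is the closure, from -1 (fully open) to 1 (shut), set as the call begins (left out, the last holds). The fingers move at their own pace and stop on an object; "force" is the grip in N (left out, the last holds). Time passes only in rows, so rows that do not move let the fingers close. It gives the time, the measured TCP pose, the force and the opening at its end, in the units of the state.
- bot.get_obs(): the state, without advancing time (a new reading comes with each control period).
- bot.read_camera(name): name is "scene" or "side" or "wrist"; returns (picture, depth): 400x640x3 uint8, red, green, blue; 400x640 float32, m along the optical axis (not along the pixel's ray), 0 where there is no reading.
- bot.camera_model(name): a dict with "mtx" (3x3 intrinsics, pixels), "origin" and "rotation" of the camera in the world; the wrist camera has in their place "T_tool_cam" (4x4, takes a point from camera to tool coordinates, whose origin is the TCP and whose axes are the tool frame's). Camera axes: x right, y up, looking along -z (the intrinsics and any distortion apply to the point x, -y, -z); pixel columns grow to the right and rows downward; lengths in m; the calibration is good to about 2 mm. A picture is of the moment at which its call begins: read the wrist's pose just before it. camera_model takes no time and is no camera call.
- bot.hand_in(): hands the job in, once; it reports no verdict.
The state is a dict: "t": time; "q": joint angles; "joint_vel": joint speeds; "joint_torque": joint torques, N m; "eef_pos": TCP position; "tool_rot": TCP orientation; "contact_force": force on the tool from outside, world axes, zero at the start; "torque": the same for the moment, N m; "gripper_width": opening from 0.0 (shut) to 1.0 (fully open).
Only numpy, scipy, OpenCV 4.12 (cv2) and the standard library are available. Lean on these libraries where they do the work, as an engineer would, in place of code of your own. Each camera call takes 0.05 s, during which the arm holds its last target.

## Working session

There is one attempt and no reset: what is moved stays moved. The work goes in short steps, Python scripts to look and compute and a tool call to move; the robot and the scene stay as the last step left them, time stands still between calls to the robot, and variables do not carry over. Pictures are saved under pics/ and viewed, and the job is handed in when it is done.

Besides the shell and the picture viewer there is one more tool, called after "Emit:" as name(argument=value, ...), one argument or row to a line, values as JSON. step_arm: Moves the arm, as the interface text tells. Shifts and turns lie within -1 to 1; 1 stands for 40 mm of shift or 360 degrees of turn. Its arguments: {"type":"object","properties":{"plan":{"type":"array"},"fingers":{"type":"number"},"force":{"type":"number"}},"required":["plan"]}

```bash
mkdir -p pics; ls; python3 - <<'E'
from station import bot
import cv2
o=bot.get_obs()
for k in o: print(k,o[k])
print(bot.pinch_z)
for n in ["scene","side","wrist"]:
    p,d=bot.read_camera(n); cv2.imwrite(f"pics/{n}0.png",p[:,:,::-1]); print(n,bot.camera_model(n), d.min(),d.max())
E
```

```text
pics
t 0.0
q [-1.27711299  0.47784027  0.02234788  1.55645592 -0.01154706  1.10929057
 -0.08312706]
joint_vel [-0.0014766  -0.00015305  0.00056056  0.00044179  0.00065189 -0.00139757
  0.00046781]
joint_torque [-4.91470331e-06 -5.96447933e+01  1.60808869e+00 -2.81184751e+01
  1.24994642e-02  9.60174773e-03  1.09158182e-05]
eef_pos [0.26373889 0.62069583 0.23029704]
tool_rot [ 0.69278734  0.14045707  0.69297966 -0.1417628 ]
contact_force [-0.39569052  0.58694939  0.05838995]
torque [-0.00204935 -0.01767879  0.00664757]
gripper_width 1.00141802010424
0.0187
scene {'mtx': array([[379.98869999,   0.        , 318.92863056],
       [  0.        , 379.98869999, 202.09946544],
       [  0.        ,   0.        ,   1.        ]]), 'origin': array([ 1.2461254 , -0.37648254,  0.78616453]), 'rotation': array([0.80443699, 0.33549717, 0.19519756, 0.44968956])} 0.0 3.9999766
side {'mtx': array([[493.71307112,   0.        , 325.24405121],
       [  0.        , 493.71307112, 199.51276434],
       [  0.        ,   0.        ,   1.        ]]), 'origin': array([ 0.23821734, -0.68209808,  1.03261648]), 'rotation': array([ 0.9122016 ,  0.32711058, -0.09166536, -0.22909467])} 0.0 3.4689252
wrist {'mtx': array([[304.95539947,   0.        , 317.03254974],
       [  0.        , 304.95539947, 200.22539657],
       [  0.        ,   0.        ,   1.        ]]), 'T_tool_cam': array([[-1.30071543e-03,  3.21740934e-01, -9.46826848e-01,
        -1.42332387e-01],
       [ 9.99999024e-01, -6.38363295e-05, -1.39545358e-03,
        -1.09937864e-03],
       [-5.09416490e-04, -9.46827739e-01, -3.21740537e-01,
        -8.23646402e-02],
       [ 0.00000000e+00,  0.00000000e+00,  0.00000000e+00,
         1.00000000e+00]])} 0.0 1.3848327
```

View pics/scene0.png

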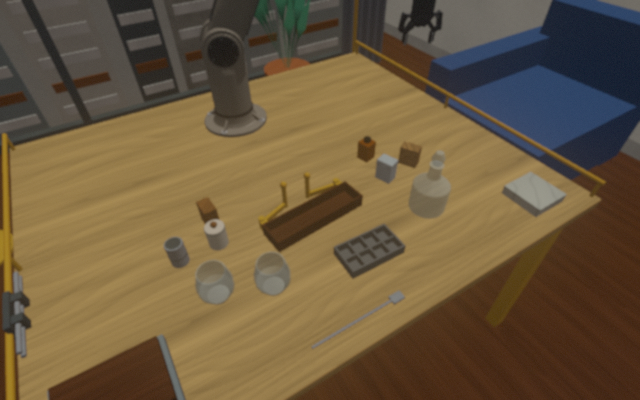

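View pics/side0.png

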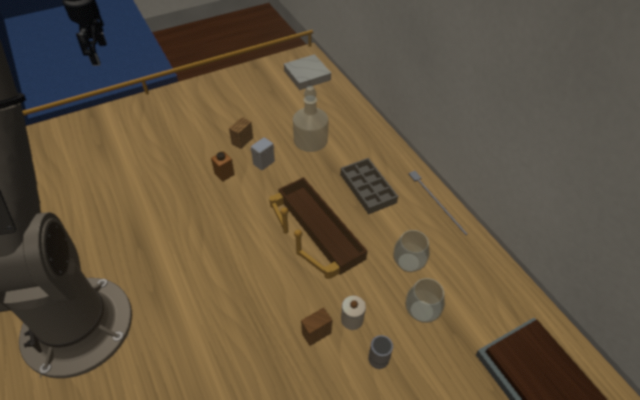

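View pics/wrist0.png

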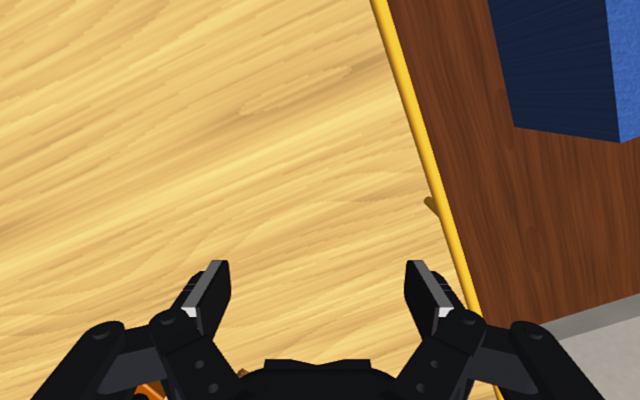

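The scene and side pictures show six items. In the scene picture they are: bitters (367,148), tin (386,168), box A (410,154), box B (207,209), sugar jar (216,235) and measure (177,252). The caddy is at about (312,215), with leg posts at (284,195) and (307,184). I'll enlarge both for detail.

```bash
cat > h.py <<'E'
import numpy as np, cv2
from scipy.spatial.transform import Rotation as R
from station import bot
def Rq(q): return R.from_quat([q[1],q[2],q[3],q[0]]).as_matrix()
def cam(n,obs=None):
    m=bot.camera_model(n)
    if n=="wrist":
        T=np.eye(4);T[:3,:3]=Rq(obs["tool_rot"]);T[:3,3]=obs["eef_pos"];T=T@m["T_tool_cam"]
        return m["mtx"],T[:3,3],T[:3,:3]
    return m["mtx"],np.array(m["origin"]),Rq(m["rotation"])
def ray(c,uv):
    K,o,Rm=c; uv=np.atleast_2d(np.array(uv,float))
    d=np.c_[(uv[:,0]-K[0,2])/K[0,0],-(uv[:,1]-K[1,2])/K[1,1],-np.ones(len(uv))]
    return o,d@Rm.T
def plane(c,uv,z):
    o,d=ray(c,uv); return o+d*((z-o[2])/d[:,2])[:,None]
def proj(c,P):
    K,o,Rm=c; p=(np.atleast_2d(P)-o)@Rm; return np.c_[K[0,0]*p[:,0]/-p[:,2]+K[0,2],-K[1,1]*p[:,1]/-p[:,2]+K[1,2]]
def tri(c1,u1,c2,u2):
    o1,d1=ray(c1,u1);o2,d2=ray(c2,u2);d1=d1[0]/np.linalg.norm(d1[0]);d2=d2[0]/np.linalg.norm(d2[0])
    s=np.linalg.lstsq(np.c_[d1,-d2],o2-o1,rcond=None)[0]
    a=o1+s[0]*d1;b=o2+s[1]*d2
    return (a+b)/2,np.linalg.norm(a-b)
def cloud(c,depth):
    v,u=np.mgrid[0:400,0:640]; K,o,Rm=c
    d=np.stack([(u-K[0,2])/K[0,0],-(v-K[1,2])/K[1,1],-np.ones_like(u,float)],-1)
    return o+(d*depth[...,None])@Rm.T
E
python3 - <<'E'
import cv2
s=cv2.imread("pics/scene0.png")[125:305,150:450]
cv2.imwrite("pics/sceneZ.png",cv2.resize(s,(800,480),interpolation=cv2.INTER_CUBIC))
s=cv2.imread("pics/side0.png")[100:380,190:470]
cv2.imwrite("pics/sideZ.png",cv2.resize(s,(600,600),interpolation=cv2.INTER_CUBIC))
E
```

```text
(no output)
```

View pics/sceneZ.png

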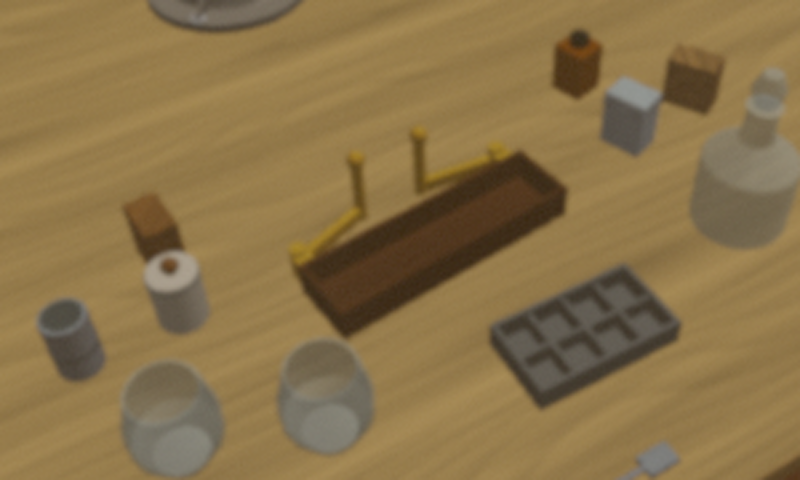

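View pics/sideZ.png

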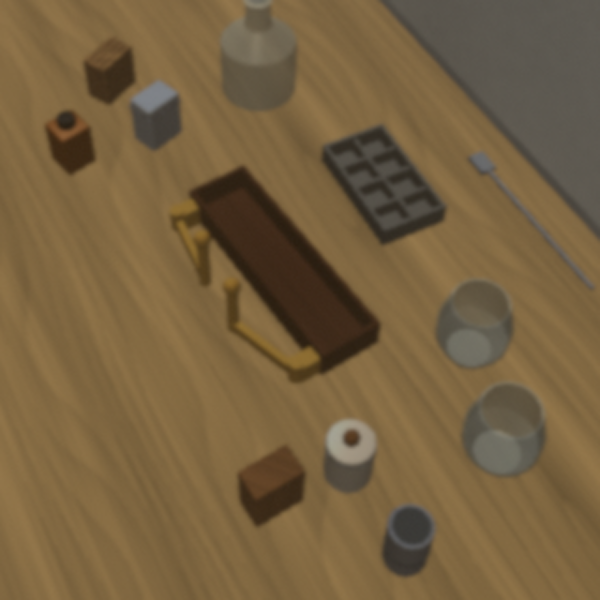

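```bash
python3 - <<'E'
from h import *
S=cam("scene");D=cam("side")
fs=lambda p:(p[0]*300/800+150-.3,p[1]*180/480+125-.3)
fd=lambda p:(p[0]*280/600+190-.3,p[1]*280/600+100-.3)
pts={ "cadFarL?":((520,153),(244,169)),"cad2":((566,190),(0,0)),
"caddy_nearrob_-y_or":((298,262),(322,350)),"caddy3":((345,318),(379,325)),"cad farside":((519,153),(191,194)),
"cadA":((566,190),(244,169)),
"postL":((419,133),(200,236)),"postR":((356,158),(231,285)),
"bittcap":((579,38),(67,120)),"jarball":((169,265),(352,437))}
for k,(a,b) in pts.items():
    p,e=tri(S,fs(a),D,fd(b)); print(k,p.round(4),round(e,4))
for n,c in (("scene",S),("side",D)):
    pic,d=bot.read_camera(n); C=cloud(c,d); np.save(n+"_C.npy",C); cv2.imwrite(f"{n}.png",pic[:,:,::-1])
    m=(d>0)&(C[...,2]>0.02)&(C[...,2]<.25)&(C[...,0]>.2)&(abs(C[...,1])<.6)&(C[...,0]<1.1)
    n_,l,st,ce=cv2.connectedComponentsWithStats(m.astype(np.uint8))
    for i in range(1,n_):
        if st[i,4]>40:
            q=C[l==i]; t=q[q[:,2]>np.percentile(q[:,2],97)-.012]
            print(n,st[i],q.min(0).round(3),q.max(0).round(3),"top",t.mean(0).round(3))
E
```

```text
cadFarL? [0.6089 0.0824 0.0958] 0.0031
cad2 [0.4932 0.2995 0.0629] 0.3389
caddy_nearrob_-y_or [ 0.5821 -0.1599  0.0485] 0.0029
caddy3 [ 0.6604 -0.1509  0.0342] 0.0019
cad farside [0.5545 0.1212 0.0382] 0.001
cadA [0.6316 0.129  0.0384] 0.0028
postL [0.5198 0.0153 0.0912] 0.0012
postR [ 0.5204 -0.061   0.0911] 0.001
bittcap [0.456 0.273 0.078] 0.0006
jarball [ 0.5478 -0.2761  0.0776] 0.0009
scene [357 136  19  22 310] [0.433 0.249 0.02 ] [0.481 0.3   0.082] top [0.456 0.272 0.077]
scene [398 141  24  24 376] [0.515 0.346 0.02 ] [0.584 0.408 0.069] top [0.553 0.374 0.064]
scene [ 409  151   42   64 1671] [0.682 0.234 0.02 ] [0.786 0.333 0.197] top [0.737 0.282 0.187]
scene [375 154  23  27 420] [0.542 0.236 0.02 ] [0.602 0.292 0.077] top [0.573 0.261 0.072]
scene [ 258  173  105   75 1802] [ 0.513 -0.163  0.02 ] [0.66  0.131 0.097] top [ 0.523 -0.028  0.09 ]
scene [503 177  55  36 936] [0.807 0.513 0.02 ] [0.93  0.6   0.034] top [0.872 0.553 0.029]
scene [195 197  32  50 850] [ 0.429 -0.303  0.02 ] [ 0.574 -0.248  0.085] top [ 0.51  -0.274  0.068]
scene [333 224  72  51 966] [ 0.737 -0
[... 1046 characters left out ...]
  99   99 2035] [ 0.512 -0.164  0.02 ] [0.662 0.133 0.101] top [ 0.52  -0.029  0.092]
side [ 393  230   37   42 1198] [ 0.702 -0.256  0.02 ] [ 0.789 -0.169  0.1  ] top [ 0.741 -0.217  0.092]
side [ 405  278   40   45 1301] [ 0.655 -0.377  0.02 ] [ 0.741 -0.293  0.101] top [ 0.692 -0.34   0.092]
side [341 296  25  31 621] [ 0.522 -0.303  0.02 ] [ 0.572 -0.251  0.086] top [ 0.544 -0.277  0.075]
side [301 307  32  36 720] [ 0.432 -0.289  0.02 ] [ 0.492 -0.248  0.073] top [ 0.461 -0.269  0.068]
side [ 477  318  101   82 4549] [ 0.739 -0.6    0.02 ] [ 0.902 -0.471  0.053] top [ 0.818 -0.543  0.046]
side [369 335  24  31 593] [ 0.529 -0.405  0.02 ] [ 0.574 -0.359  0.078] top [ 0.55  -0.383  0.073]
```

Triangulation puts the caddy rim at z≈0.038–0.040 (text says 0.040), its centre near (0.607,-0.015) and its yaw at about +0.1. The posts come out at z≈0.091 near (0.520,0.015) and (0.520,-0.061), about 93 mm from the computed hinges. All of these are plausible. Next I'll work out the tool axes and refine the caddy.

```bash
cat >> h.py <<'E'
CAD=np.array([.607,-.015]);CY=.098
def cad2w(x,y): c,s=np.cos(CY),np.sin(CY); return CAD+np.array([c*x-s*y,s*x+c*y])
def w2cad(p):
    c,s=np.cos(CY),np.sin(CY); d=np.array(p)[:2]-CAD; return np.array([c*d[0]+s*d[1],-s*d[0]+c*d[1]])
def delta(target,yaw=None):
    """units shift in tool frame to reach target; yaw = angle of tool z axis in world xy"""
    o=bot.get_obs();Rm=Rq(o["tool_rot"]); d=Rm.T@(np.array(target)-o["eef_pos"])/.04
    print("t %.2f pos"%o["t"],o["eef_pos"].round(4),"F",o["contact_force"].round(1),"w",round(o["gripper_width"],3),"toolz yaw",round(float(np.degrees(np.arctan2(Rm[1,2],Rm[0,2]))),2),"shift units",d.round(3))
    if yaw is not None:
        T=np.array([[0,np.sin(yaw),np.cos(yaw)],[0,-np.cos(yaw),np.sin(yaw)],[-1,0,0]])
        r=R.from_matrix(Rm.T@T).as_rotvec()/(2*np.pi); print("turn units",r.round(4))
E
python3 - <<'E'
from h import *
o=bot.get_obs(); print(Rq(o["tool_rot"]).round(3)); 
T=np.array([[0,0,1],[0,-1,0],[-1,0,0]]);print(np.linalg.det(T))
delta([.55,.0,.2],CY)
# caddy: refine from side depth: points with z in .03-.045 -> minAreaRect
for n in("scene","side"):
    C=np.load(n+"_C.npy");im=cv2.imread(n+".png")
    m=(C[...,2]>.033)&(C[...,2]<.045)&(C[...,0]>.54)&(C[...,0]<.68)&(abs(C[...,1]+.015)<.17)
    q=C[m]; q=q[(w2cad_:=np.array([w2cad(p) for p in q]))[:,0]>-.047]
    print(n,len(q),cv2.minAreaRect(q[:,:2].astype(np.float32)*1000))
E
```

```text
[[-0.     0.391  0.92 ]
 [-0.001  0.92  -0.391]
 [-1.    -0.001  0.   ]]
-1.0
t 0.25 pos [0.2639 0.621  0.2308] F [ 0.5  0.2 -0.5] w 0.993 toolz yaw -23.02 shift units [  0.781 -11.49   12.655]Traceback (most recent call last):
  File "<stdin>", line 4, in <module>
  File "h.py", line 38, in delta
    r=R.from_matrix(Rm.T@T).as_rotvec()/(2*np.pi); print("turn units",r.round(4))
      ~~~~~~~~~~~~~^^^^^^^^
  File "scipy/spatial/transform/_rotation.pyx", line 1143, in scipy.spatial.transform._rotation.Rotation.from_matrix
ValueError: Non-positive determinant (left-handed or null coordinate frame) in rotation matrix 0: [[ 9.99999659e-01  7.39880716e-04 -3.66859478e-04]
 [ 8.25193431e-04 -8.77658692e-01  4.79285448e-01]
 [-3.26366510e-05  4.79285587e-01  8.77659003e-01]].
```

```bash
sed -i 's/T=np.array(\[\[0,np.sin(yaw).*/T=np.array([[0,-np.sin(yaw),np.cos(yaw)],[0,np.cos(yaw),np.sin(yaw)],[-1,0,0]])/' h.py
python3 - <<'E'
from h import *
delta([.55,.0,.2],CY)
for n in("scene","side"):
    C=np.load(n+"_C.npy")
    m=(C[...,2]>.033)&(C[...,2]<.045)&(C[...,0]>.54)&(C[...,0]<.68)&(abs(C[...,1]+.015)<.17)
    q=C[m]; q=q[np.array([w2cad(p) for p in q])[:,0]>-.047]
    print(n,len(q),cv2.minAreaRect(q[:,:2].astype(np.float32)*1000))
E
```

```text
t 0.25 pos [0.2639 0.621  0.2308] F [ 0.5  0.2 -0.5] w 0.993 toolz yaw -23.02 shift units [  0.781 -11.49   12.655]
turn units [-0.0796 -0.      0.0001]
scene 745 ((605.0137329101562, -15.882431030273438), (83.96821594238281, 289.8368835449219), 5.71943473815918)
side 836 ((605.4207763671875, -14.757705688476562), (88.96321105957031, 292.15386962890625), 5.380765438079834)
```

Emit:
step_arm(
  plan=[
    [0,-1,1,0,0,0],
    [0,-1,1,0,0,0],
    [0,-1,1,0,0,0],
    [0,-1,1,0,0,0],
  ],
  fingers=1,
  force=40,
)

```text
t: 0.75
eef_pos: [0.3492, 0.4096, 0.2314]
tool_rot: [0.693, 0.141, 0.693, -0.141]
contact_force: [-0.0, -0.1, 0.5]
gripper_width: 0.144
```

```bash
python3 - <<'E'
from h import *
delta([.56,.01,.2],CY); print(bot.get_obs()["q"].round(3))
E
```

```text
t 0.75 pos [0.3492 0.4096 0.2314] F [-0.  -0.1  0.5] w 0.144 toolz yaw -23.03 shift units [ 0.783 -7.133  8.757]
turn units [-0.0796  0.     -0.    ]
[-1.04   0.252  0.07   1.887 -0.021  1.003  0.208]
```

Emit:
step_arm(
  plan=[
    [0,-0.7,1,0.0284,0,0],
    [0,-1,1,0.0284,0,0],
    [0,-0.9,0.9,0.0284,0,0],
    [0,-0.9,0.9,0.0284,0,0],
    [0,0,0.9,0.0284,0,0],
    [0,0,0.8,0.0284,0,0],
    [0,0,0,0,0,0],
  ],
)

```text
t: 1.62
eef_pos: [0.4047, 0.148, 0.2315]
tool_rot: [0.523, 0.476, 0.523, -0.476]
contact_force: [0.1, 0.3, 0.0]
gripper_width: -0.001
```

```bash
python3 - <<'E'
from h import *
delta([*cad2w(-.052,.037),.06],CY-np.pi/2); print(bot.get_obs()["q"].round(3))
E
```

```text
t 1.62 pos [0.4047 0.148  0.2315] F [0.1 0.3 0. ] w -0.001 toolz yaw -84.67 shift units [4.287 3.351 3.609]
turn units [-0.0008 -0.     -0.    ]
[-0.829  0.057  0.35   2.126 -0.024  0.962 -0.372]
```

Emit:
step_arm(
  plan=[
    [0,0.7,0.7,-0.0008,0,0],
    [0,0.7,0.7,0,0,0],
    [0,0.65,0.7,0,0,0],
    [0,0.65,0.7,0,0,0],
    [0,0.65,0.8,0,0,0],
    [0,0,0,0,0,0],
  ],
)

```text
t: 2.38
eef_pos: [0.5539, 0.0189, 0.2312]
tool_rot: [0.525, 0.474, 0.524, -0.474]
contact_force: [-0.1, 1.5, 0.8]
gripper_width: -0.0
```

```bash
python3 - <<'E'
from h import *
o=bot.get_obs();p,d=bot.read_camera("wrist");cv2.imwrite("pics/w1.png",p[:,:,::-1])
delta([*cad2w(-.052,.037),.06],CY-np.pi/2)
E
```

```text
t 2.42 pos [0.5527 0.0206 0.2309] F [ 0.4  0.8 -0.8] w 0.005 toolz yaw -84.08 shift units [ 4.273 -0.034  0.091]
turn units [0.0008 0.0001 0.0001]
```

View pics/w1.png

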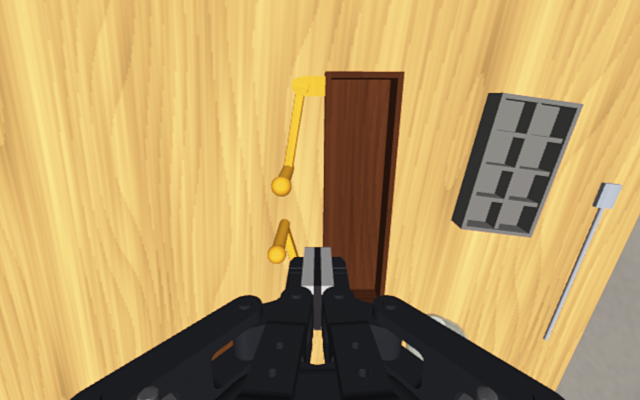

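The wrist view looks down with image up being +y. The caddy's +y end is at (327–404,73), the left post ball at (281,185) and the right at (277,254), and the shut fingertips sit to the caddy side of the posts. Next I descend and push the left leg.

```bash
python3 - <<'E'
from h import *
o=bot.get_obs();c=cam("wrist",o)
print("rim +y corners",plane(c,[[326,73],[404,73]],.04).round(4), "posts ball z.087",plane(c,[[281,185],[277,254]],.087).round(4))
P=plane(c,[[326,73],[404,73]],.04)
for p in P: print(w2cad(p).round(4))
for p in plane(c,[[281,185],[277,254]],.087): print(w2cad(p).round(4))
E
```

```text
rim +y corners [[0.5509 0.1255 0.04  ]
 [0.6293 0.1337 0.04  ]] posts ball z.087 [[ 0.5178  0.0173  0.087 ]
 [ 0.5186 -0.0586  0.087 ]]
[-0.0421  0.1453]
[0.0368 0.1458]
[-0.0856  0.0409]
[-0.0923 -0.0347]
```

Emit:
step_arm(
  plan=[
    [1,0,0,0,0,0],
    [1,0,0,0,0,0],
    [1,0,0,0,0,0],
    [0.9,0,0,0,0,0],
    [0.4,0,0,0,0,0],
    [0,0,0,0,0,0],
  ],
)

```text
t: 3.18
eef_pos: [0.5516, 0.0217, 0.0588]
tool_rot: [0.525, 0.473, 0.526, -0.473]
contact_force: [-0.3, 0.4, 0.4]
gripper_width: 0.002
```

Emit:
step_arm(
  plan=[
    [0,-0.35,0.1,0,0,0],
    [0,-0.72,-0.11,0,0,0],
    [0,-0.65,-0.31,0,0,0],
    [0,-0.53,-0.5,0,0,0],
    [0,-0.31,-0.52,0,0,0],
    [0,-0.17,-0.4,0,0,0],
    [0,0,-0.13,0,0,0],
    [0,0,0,0,0,0],
  ],
)

```text
t: 4.18
eef_pos: [0.4358, 0.0831, 0.06]
tool_rot: [0.525, 0.474, 0.525, -0.473]
contact_force: [-0.5, -1.4, 0.8]
gripper_width: -0.001
```

```bash
python3 - <<'E'
from h import *
o=bot.get_obs();print(o["q"].round(3), w2cad(o["eef_pos"]).round(4),o["contact_force"].round(1))
for n in("scene","side"):
  p,d=bot.read_camera(n);cv2.imwrite(f"{n}.png",p[:,:,::-1])
a=cv2.resize(cv2.imread("scene.png")[150:280,230:390],(480,390));b=cv2.resize(cv2.imread("side.png")[150:290,220:340],(320,390))
cv2.imwrite("pics/leg1.png",np.hstack([a,b]))
E
```

```text
[-0.66   0.395  0.397  2.252 -0.293  0.541  0.064] [-0.1608  0.1144] [-0.5 -1.4  0.8]
```

View pics/leg1.png

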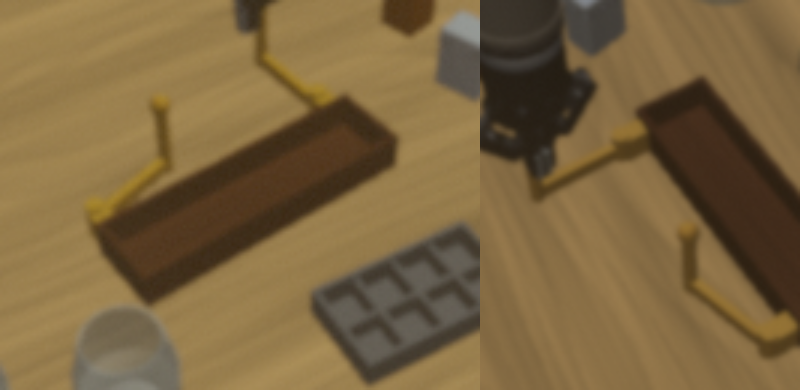

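The left leg is nearly square, and the contact force is only 1.4 N. I'll push on until the force rises at the stop.

Emit:
step_arm(
  plan=[
    [0,0,-0.1,0,0,0],
    [0,0,-0.05,0,0,0],
    [0,0,0,0,0,0],
  ],
)

```text
t: 4.65
eef_pos: [0.4359, 0.0837, 0.0597]
tool_rot: [0.525, 0.474, 0.522, -0.476]
contact_force: [1.0, -20.1, 9.1]
gripper_width: -0.003
```

Emit:
step_arm(
  plan=[
    [0,0,-0.1,0,0,0],
    [0,0,0,0,0,0],
  ],
)

```text
t: 4.9
eef_pos: [0.4358, 0.0839, 0.0597]
tool_rot: [0.525, 0.474, 0.52, -0.478]
contact_force: [1.4, -32.7, 10.8]
gripper_width: 0.0
```

Emit:
step_arm(
  plan=[
    [0,0,0.7,0,0,0],
    [-1,0,0,0,0,0],
    [-0.6,0.4,0.4,0,0,0],
    [0,0.75,0.9,0,0,0],
    [0,0.75,0.9,0,0,0],
    [0,0.75,0.8,0,0,0],
    [0,0,0,0,0,0],
  ],
)

```text
t: 5.78
eef_pos: [0.5581, -0.0455, 0.1238]
tool_rot: [0.525, 0.475, 0.523, -0.474]
contact_force: [-0.3, 0.5, 0.7]
gripper_width: -0.007
```

```bash
python3 - <<'E'
from h import *
o=bot.get_obs();print(w2cad(o["eef_pos"]).round(4))
delta([*cad2w(-.056,-.037),.06],CY-np.pi/2)
E
```

```text
[-0.0517 -0.0256]
t 5.78 pos [ 0.5581 -0.0455  0.1238] F [-0.3  0.5  0.7] w -0.007 toolz yaw -84.32 shift units [ 1.594 -0.113  0.283]
turn units [ 0.0002  0.0003 -0.0004]
```

Emit:
step_arm(
  plan=[
    [0,-0.1,0.25,0,0,0],
    [0.8,0,0,0,0,0],
    [0.8,0,0,0,0,0],
    [0,0,0,0,0,0],
  ],
)

```text
t: 6.28
eef_pos: [0.5499, -0.0522, 0.0576]
tool_rot: [0.524, 0.472, 0.527, -0.474]
contact_force: [0.3, -0.5, 0.0]
gripper_width: 0.0
```

Emit:
step_arm(
  plan=[
    [0,-0.3,-0.05,0,0,0],
    [0,-0.72,0.11,0,0,0],
    [0,-0.65,0.31,0,0,0],
    [0,-0.53,0.5,0,0,0],
    [0,-0.31,0.52,0,0,0],
    [0,-0.15,0.4,0,0,0],
    [0,0,0.15,0,0,0],
    [0,0,0,0,0,0],
  ],
)

```text
t: 7.28
eef_pos: [0.4548, -0.1402, 0.0596]
tool_rot: [0.525, 0.474, 0.526, -0.473]
contact_force: [-1.3, 2.3, 1.9]
gripper_width: 0.003
```

Emit:
step_arm(
  plan=[
    [0,0,0.1,0,0,0],
    [0,0,0.05,0,0,0],
    [0,0,0,0,0,0],
  ],
)

```text
t: 7.65
eef_pos: [0.4548, -0.1406, 0.0593]
tool_rot: [0.523, 0.473, 0.529, -0.471]
contact_force: [-5.2, 20.2, 14.8]
gripper_width: 0.002
```

Both legs are pressed against their stops; the force rose to 20–30 N with no motion. I'll back off and verify.

Emit:
step_arm(
  plan=[
    [0,0,-0.6,0,0,0],
    [-1,0,0,0,0,0],
    [-1,0,0,0,0,0],
    [-1,0.3,0.6,0,0,0],
    [-0.6,0.6,0.8,0,0,0],
    [0,0,0,0,0,0],
  ],
  fingers=-1,
)

```text
t: 8.4
eef_pos: [0.4977, -0.1776, 0.2057]
tool_rot: [0.527, 0.475, 0.522, -0.473]
contact_force: [-0.5, -0.2, -0.7]
gripper_width: 1.002
```

```bash
cat >> h.py <<'E'
def items(verbose=True):
    out={}
    for n in("scene","side"):
        pic,d=bot.read_camera(n);cv2.imwrite(f"{n}.png",pic[:,:,::-1]);c=cam(n);C=cloud(c,d);np.save(n+"_C.npy",C)
        m=(d>0)&(C[...,2]>0.015)&(C[...,2]<.25)&(C[...,0]>.38)&(abs(C[...,1])<.46)&(C[...,0]<.66)
        k,l,st,ce=cv2.connectedComponentsWithStats(m.astype(np.uint8))
        for i in range(1,k):
            if st[i,4]>100:
                q=C[l==i]; print(n,st[i],((q.min(0)+q.max(0))/2).round(3)[:2],"ext",(q.max(0)-q.min(0)).round(3)[:2],"top",round(float(np.percentile(q[:,2],98)),3), cv2.minAreaRect(q[:,:2].astype(np.float32)*1000)[2].__round__(1))
E
python3 - <<'E'
from h import *
o=bot.get_obs();p,d=bot.read_camera("wrist");cv2.imwrite("pics/w2.png",p[:,:,::-1])
items()
delta([.552,-.382,.15],CY-np.pi/2)
a=cv2.resize(cv2.imread("scene.png")[150:280,230:390],(480,390));b=cv2.resize(cv2.imread("side.png")[150:290,220:340],(320,390))
cv2.imwrite("pics/leg2.png",np.hstack([a,b]))
E
```

```text
scene [357 136  19  24 328] [0.457 0.274] ext [0.046 0.054] top 0.08 12.1
scene [398 141  24  24 394] [0.551 0.377] ext [0.067 0.062] top 0.068 27.3
scene [ 238  148  125  101 2074] [ 0.543 -0.02 ] ext [0.234 0.3  ] top 0.091 6.1
scene [375 154  23  27 444] [0.572 0.264] ext [0.06  0.054] top 0.076 18.8
scene [195 197  32  51 879] [ 0.501 -0.276] ext [0.145 0.054] top 0.079 87.1
scene [163 237  25  29 513] [ 0.551 -0.382] ext [0.048 0.045] top 0.075 75.9
scene [201 266  16  15 122] [ 0.657 -0.334] ext [0.005 0.033] top 0.063 0.0
side [229 121  24  25 407] [0.552 0.372] ext [0.068 0.052] top 0.07 27.5
side [250 140  25  27 440] [0.572 0.261] ext [0.062 0.053] top 0.078 23.1
side [211 151  24  28 438] [0.455 0.272] ext [0.05  0.051] top 0.082 13.9
side [234 185  57  36 524] [0.504 0.097] ext [0.156 0.066] top 0.096 9.7
side [ 289  218   78   77 1304] [ 0.555 -0.102] ext [0.21  0.164] top 0.241 80.4
side [341 296  25  33 652] [ 0.547 -0.278] ext [0.051 0.053] top 0.082 17.7
side [406 300  10  19 107] [ 0.658 -0.334] ext [0.004 0.035] top 0.07 89.9
side [301 307  32  37 748] [ 0.462 -0.268] ext [0.06 0.04] top 0.072 2.9
side [369 335  24  32 604] [ 0.551 -0.382] ext [0.046 0.045] top 0.077 85.8
t 8.55 pos [ 0.4938 -0.1744  0.2025] F [0.2 0.4 0.2] w 0.998 toolz yaw -84.05 shift units [1.307 0.911 5.314]
turn units [ 0.0009 -0.0001  0.0003]
```

View pics/w2.png

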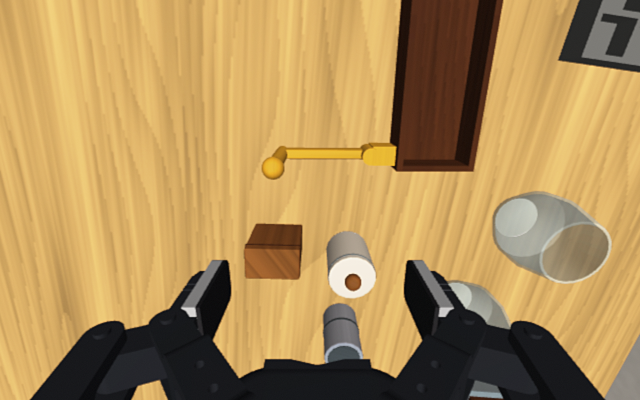

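View pics/leg2.png

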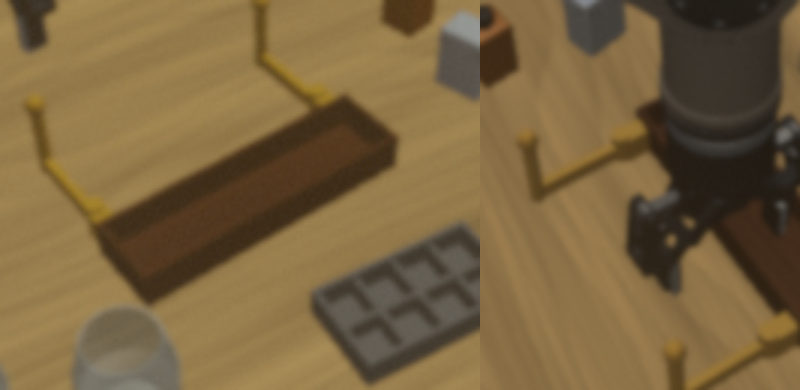

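Both legs are square out. Box B, at (273,250), has a dark line under its lid, so it's the pick box. The jar is at (351,277) and the measure at (341,350). The caddy's -y end corners are near (392,167) and (472,171).

```bash
python3 - <<'E'
from h import *
im=cv2.imread("pics/w2.png");cv2.imwrite("pics/w2z.png",cv2.resize(im[130:190,340:500],(800,300),interpolation=cv2.INTER_CUBIC))
E
```

```text
(no output)
```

View pics/w2z.png

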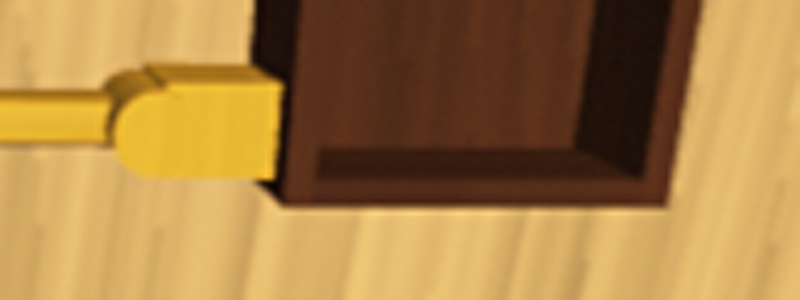

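```bash
python3 - <<'E'
from h import *
o=bot.get_obs();c=cam("wrist",o)
# picture was taken at beginning pose: arm may have drifted slightly
P=plane(c,[[397,171],[473.4,171],[403.6,165.6],[468.6,165.6]],.04)
for p in P: print(p.round(4),w2cad(p).round(4))
E
```

```text
[ 0.5739 -0.1558  0.04  ] [-0.0468 -0.1369]
[ 0.6514 -0.1477  0.04  ] [ 0.0312 -0.1364]
[ 0.5795 -0.1496  0.04  ] [-0.0406 -0.1313]
[ 0.6451 -0.1427  0.04  ] [ 0.0254 -0.1308]
```

Emit:
step_arm(
  plan=[
    [0,0,-0.8,0,0,0],
    [0,0.8,-0.8,0,0,0],
    [0,0,0,0,0,0],
    [0,0,0,0,0,0],
  ],
)

```text
t: 9.05
eef_pos: [0.5187, -0.1078, 0.2024]
tool_rot: [0.525, 0.473, 0.526, -0.474]
contact_force: [-0.5, -0.2, 0.7]
gripper_width: 0.999
```

```bash
python3 - <<'E'
from h import *
o=bot.get_obs();p,d=bot.read_camera("wrist");cv2.imwrite("pics/w3.png",p[:,:,::-1]);np.save("w3.npy",np.r_[o["eef_pos"],o["tool_rot"]])
o2=bot.get_obs();print(o["eef_pos"],o2["eef_pos"])
cv2.imwrite("pics/w3z.png",cv2.resize(p[0:260,280:500,::-1],(508,600),interpolation=cv2.INTER_CUBIC))
E
```

```text
[ 0.51867897 -0.10784728  0.20244753] [ 0.51861472 -0.10851481  0.20265887]
```

View pics/w3.png

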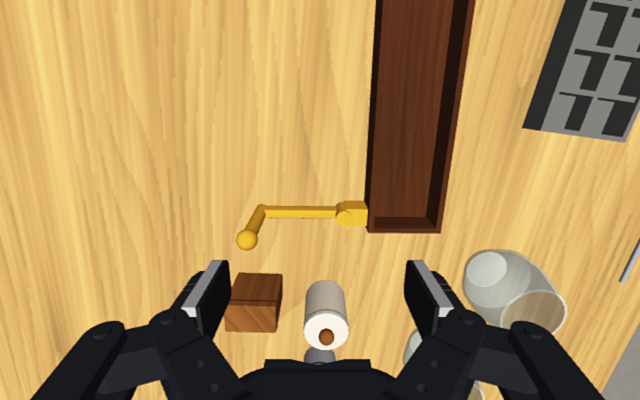

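View pics/w3z.png

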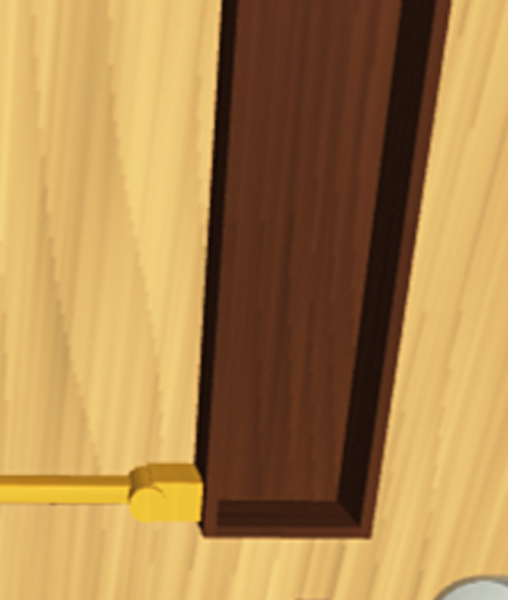

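```bash
python3 - <<'E'
from h import *
v=np.load("w3.npy");c=cam("wrist",{"eef_pos":v[:3],"tool_rot":v[3:]})
P=plane(c,[[368.4,232.7],[440.8,232.7],[475,0],[382.3,0],[374.3,229],[435.5,229]],.04)
for p in P: print(p.round(4),w2cad(p).round(4))
d=P[2]-P[1];print("yaw R",np.arctan2(-d[0],d[1]));d=P[3]-P[0];print("yaw L",np.arctan2(-d[0],d[1]));d=P[1]-P[0];print("yaw end",np.arctan2(d[1],d[0]))
E
```

```text
[ 0.5805 -0.1607  0.04  ] [-0.0406 -0.1424]
[ 0.6592 -0.1523  0.04  ] [ 0.0386 -0.1418]
[0.6371 0.0664 0.04  ] [0.0379 0.078 ]
[0.5576 0.0581 0.04  ] [-0.042   0.0775]
[ 0.5862 -0.1556  0.04  ] [-0.0344 -0.1379]
[ 0.6525 -0.1486  0.04  ] [ 0.0322 -0.1374]
yaw R 0.10085457150270405
yaw L 0.10426834067906628
yaw end 0.10574407696755933
```

```bash
sed -i 's/^CAD=.*/CAD=np.array([.6055,-.0135]);CY=.101/' h.py; python3 - <<'E'
from h import *
delta([.551,-.382,.15],CY-np.pi/2)
v=np.load("w3.npy");c=cam("wrist",{"eef_pos":v[:3],"tool_rot":v[3:]})
print("jar lid centre",plane(c,[[327,331]],.068), "ball",plane(c,[[326,337]],.078))
E
```

```text
t 9.10 pos [ 0.5186 -0.1085  0.2027] F [ 0.1  0.2 -0.5] w 0.998 toolz yaw -84.11 shift units [1.317 0.106 6.884]
turn units [0.0003 0.     0.0003]
jar lid centre [[ 0.54707906 -0.27264859  0.068     ]] ball [[ 0.54560578 -0.27189163  0.078     ]]
```

Emit:
step_arm(
  plan=[
    [0,0,1,0,0,0],
    [0,0,1,0,0,0],
    [0,0,1,0,0,0],
    [0,0,1,0,0,0],
    [0,0.1,1,0,0,0],
    [0,0,1,0,0,0],
    [0.3,0,0.85,0,0,0],
    [0,0,0,0,0,0],
  ],
)

```text
t: 10.1
eef_pos: [0.549, -0.384, 0.1901]
tool_rot: [0.523, 0.474, 0.524, -0.476]
contact_force: [-0.6, 0.3, -0.3]
gripper_width: 1.003
```

```bash
cat >> h.py <<'E'
def wshot(name):
    o=bot.get_obs();p,d=bot.read_camera("wrist");cv2.imwrite(f"pics/{name}.png",p[:,:,::-1]);np.save(f"{name}.npy",np.r_[o["eef_pos"],o["tool_rot"]])
def wcam(name):
    v=np.load(name+".npy");return cam("wrist",{"eef_pos":v[:3],"tool_rot":v[3:]})
E
python3 - <<'E'
from h import *
wshot("w4");delta([.551,-.382,.036],CY-np.pi/2)
E
```

```text
t 10.15 pos [ 0.55   -0.3819  0.1905] F [-0.4  0.8 -0.4] w 0.999 toolz yaw -84.31 shift units [3.863 0.032 0.007]
turn units [-0.0003 -0.0001  0.0003]
```

View pics/w4.png

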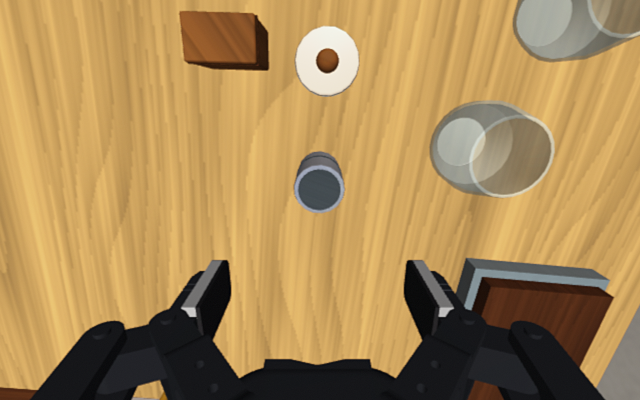

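The measure's rim is centred at (319,188). The jar is at (327,61) and the pick box top at (219,36).

```bash
python3 - <<'E'
from h import *
c=wcam("w4")
print("measure",plane(c,[[319,188.5]],.072)); print("jar",plane(c,[[327,61]],.068)); print("box corners",plane(c,[[180,11],[256,14],[258,70],[185,65]],.068).round(4))
w3=wcam("w3")
print("jar tri ball",tri(c,(327,61),w3,(326,337)))
E
```

```text
measure [[ 0.55008738 -0.3794637   0.072     ]]
jar [[ 0.54603858 -0.27518264  0.068     ]]
box corners [[ 0.4315 -0.2516  0.068 ]
 [ 0.4889 -0.248   0.068 ]
 [ 0.4918 -0.2871  0.068 ]
 [ 0.4338 -0.2891  0.068 ]]
jar tri ball (array([ 0.54605063, -0.27576744,  0.07379718]), np.float64(0.00022068402425334514))
```

Emit:
step_arm(
  plan=[
    [1,0,-0.05,0,0,0],
    [1,0,0,0,0,0],
    [1,0,0,0,0,0],
    [0.6,0,0,0,0,0],
    [0.26,0,0,0,0,0],
    [0,0,0,0,0,0],
  ],
)

```text
t: 10.9
eef_pos: [0.5519, -0.3775, 0.037]
tool_rot: [0.525, 0.473, 0.525, -0.473]
contact_force: [-0.2, 0.5, 0.7]
gripper_width: 1.001
```

Emit:
step_arm(
  plan=[
    [0,0,0,0,0,0],
    [0,0,0,0,0,0],
    [0,0,0,0,0,0],
    [0,0,0,0,0,0],
    [0,0,0,0,0,0],
  ],
  fingers=1,
  force=40,
)

```text
t: 11.52
eef_pos: [0.5523, -0.3787, 0.0382]
tool_rot: [0.526, 0.474, 0.525, -0.473]
contact_force: [-1.6, 1.6, 5.3]
gripper_width: 0.526
```

Emit:
step_arm(
  plan=[
    [-0.3,0,0,0,0,0],
    [-1,0,0,0,0,0],
    [-1,0,0,0,0,0],
    [-0.7,0,0,0,0,0],
    [0,0,0,0,0,0],
  ],
)

```text
t: 12.15
eef_pos: [0.553, -0.3793, 0.1598]
tool_rot: [0.527, 0.474, 0.523, -0.473]
contact_force: [0.1, 0.2, -1.9]
gripper_width: 0.525
```

```bash
python3 - <<'E'
from h import *
wshot("w5");delta([*cad2w(0,-.112),.16],CY-np.pi/2)
E
```

```text
t 12.20 pos [ 0.5522 -0.3784  0.1578] F [ 0.2  0.3 -3.2] w 0.528 toolz yaw -84.07 shift units [-0.057  2.261 -6.135]
turn units [ 0.0004  0.0001 -0.0003]
```

View pics/w5.png

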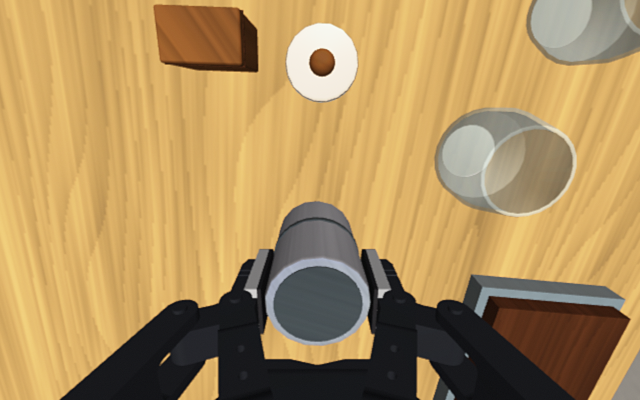

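The measure is held upright between the pads. I'll check how it sits relative to the TCP.

```bash
python3 - <<'E'
from h import *
c=wcam("w5");v=np.load("w5.npy")
p=plane(c,[[318,302]],v[2]+.036)[0];print("item centre - TCP (caddy axes)",(w2cad(p)-w2cad(v[:2])).round(4))
E
```

```text
item centre - TCP (caddy axes) [0.0004 0.0012]
```

Emit:
step_arm(
  plan=[
    [0,0.3,-0.6,0,0,0],
    [0,0.4,-1,0,0,0],
    [0,0.4,-1,0,0,0],
    [0,0.4,-1,0,0,0],
    [0,0.4,-1,0,0,0],
    [0,0.36,-1,0,0,0],
    [0,0,-0.53,0,0,0],
    [0,0,0,0,0,0],
  ],
)

```text
t: 13.2
eef_pos: [0.6155, -0.1231, 0.1556]
tool_rot: [0.525, 0.472, 0.527, -0.473]
contact_force: [-0.7, -0.9, -2.3]
gripper_width: 0.525
```

```bash
python3 - <<'E'
from h import *
wshot("w6");delta([*cad2w(0,-.112),.042],CY-np.pi/2)
E
```

```text
t 13.25 pos [ 0.6155 -0.1254  0.1561] F [ 0.2  0.1 -1.8] w 0.529 toolz yaw -84.07 shift units [ 2.852  0.04  -0.009]
turn units [0.0004 0.0001 0.0003]
```

View pics/w6.png

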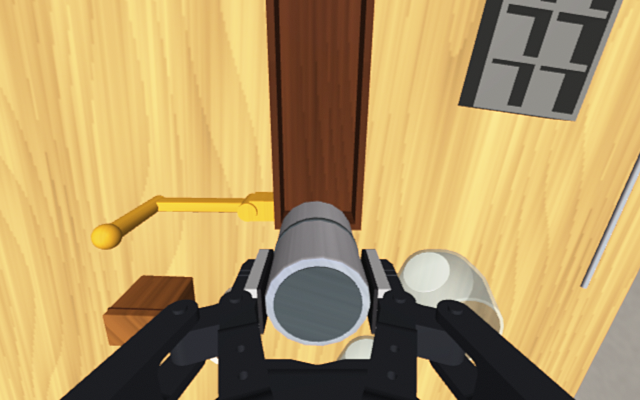

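The item is centred on the caddy in x (column 318 against the caddy's 274–362), so I'll descend.

Emit:
step_arm(
  plan=[
    [0.7,0.04,0,0,0,0],
    [0.8,0,0,0,0,0],
    [0.6,0,0,0,0,0],
    [0.4,0,0,0,0,0],
    [0.2,0,0,0,0,0],
    [0,0,0,0,0,0],
  ],
)

```text
t: 14.0
eef_pos: [0.617, -0.1255, 0.0481]
tool_rot: [0.524, 0.473, 0.525, -0.474]
contact_force: [-0.7, 3.6, -4.7]
gripper_width: 0.529
```

Emit:
step_arm(
  plan=[
    [0.1,0,0,0,0,0],
    [0.05,0,0,0,0,0],
    [0,0,0,0,0,0],
  ],
)

```text
t: 14.38
eef_pos: [0.6183, -0.1252, 0.0431]
tool_rot: [0.525, 0.474, 0.525, -0.473]
contact_force: [-0.3, 3.3, -2.3]
gripper_width: 0.526
```

Emit:
step_arm(
  plan=[
    [0,0,0.08,0,0,0],
    [0,0,0,0,0,0],
  ],
)

```text
t: 14.62
eef_pos: [0.6184, -0.1258, 0.0431]
tool_rot: [0.525, 0.474, 0.526, -0.473]
contact_force: [-2.4, 8.7, 2.7]
gripper_width: 0.525
```

Emit:
step_arm(
  plan=[
    [0.05,0,0,0,0,0],
    [0,0,0,0,0,0],
  ],
)

```text
t: 14.88
eef_pos: [0.6187, -0.126, 0.0415]
tool_rot: [0.525, 0.474, 0.526, -0.472]
contact_force: [-2.0, 7.7, 4.8]
gripper_width: 0.527
```

Emit:
step_arm(
  plan=[
    [0,0,-0.06,0,0,0],
    [0,0,0,0,0,0],
    [0,0,0,0,0,0],
    [0,0,0,0,0,0],
  ],
  fingers=-1,
)

```text
t: 15.38
eef_pos: [0.6182, -0.1262, 0.0409]
tool_rot: [0.525, 0.474, 0.525, -0.474]
contact_force: [0.3, -1.3, 0.5]
gripper_width: 1.0
```

Emit:
step_arm(
  plan=[
    [-0.5,0,0,0,0,0],
    [-1,0,0,0,0,0],
    [-1,0,0,0,0,0],
    [-1,0,0,0,0,0],
    [0,0,0,0,0,0],
    [0,0,0,0,0,0],
  ],
)

```text
t: 16.12
eef_pos: [0.618, -0.1256, 0.1814]
tool_rot: [0.525, 0.474, 0.525, -0.473]
contact_force: [-0.2, 0.1, -0.4]
gripper_width: 1.001
```

```bash
python3 - <<'E'
from h import *
wshot("w7");delta([.546,-.2755,.15],CY-np.pi/2)
items()
E
```

```text
t 16.18 pos [ 0.6176 -0.1254  0.1806] F [ 0.   0.6 -1. ] w 1.001 toolz yaw -84.08 shift units [ 0.764 -2.166  3.548]
turn units [ 0.0004 -0.0001  0.0002]
scene [357 136  19  24 334] [0.456 0.274] ext [0.046 0.054] top 0.081 11.1
scene [398 141  24  25 401] [0.549 0.377] ext [0.075 0.061] top 0.068 25.7
scene [ 238  148  125  102 2341] [ 0.542 -0.02 ] ext [0.234 0.301] top 0.09 6.0
scene [250 153  18  24 155] [ 0.565 -0.135] ext [0.041 0.027] top 0.248 42.4
scene [375 154  23  27 447] [0.571 0.263] ext [0.06  0.054] top 0.076 15.7
scene [195 197  33  51 888] [ 0.501 -0.276] ext [0.147 0.054] top 0.079 87.0
scene [202 266  14  15 120] [ 0.658 -0.334] ext [0.004 0.033] top 0.063 0.2
side [229 117  25  29 472] [0.553 0.377] ext [0.069 0.064] top 0.069 28.3
side [250 137  25  31 522] [0.572 0.263] ext [0.065 0.055] top 0.078 22.3
side [211 151  24  28 440] [0.455 0.273] ext [0.051 0.052] top 0.081 15.7
side [ 234  177  134  119 2737] [ 0.543 -0.019] ext [0.235 0.302] top 0.245 5.4
side [341 296  25  32 648] [ 0.547 -0.277] ext [0.052 0.052] top 0.083 63.2
side [406 301  10  17 101] [ 0.658 -0.335] ext [0.004 0.034] top 0.071 0.8
side [301 307  32  37 742] [ 0.461 -0.268] ext [0.061 0.041] top 0.072 3.7
```

View pics/w7.png

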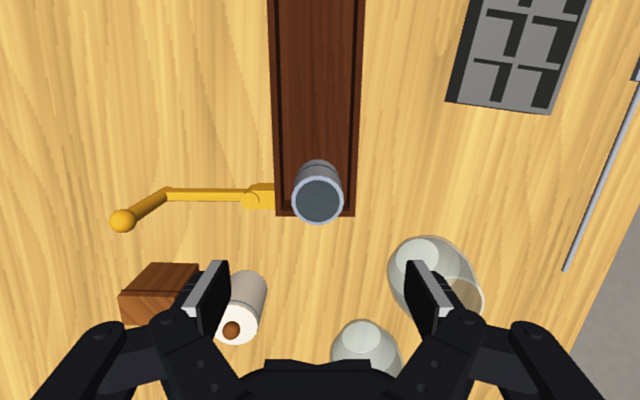

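The measure stands at the -y end, with its rim centred at (318,200) in the picture. The caddy end corners are at about (275,215) and (356,215).

```bash
python3 - <<'E'
from h import *
c=wcam("w7")
p=plane(c,[[318,200]],.078)[0];print(p.round(4),w2cad(p).round(4))
for p in plane(c,[[275.5,215.5],[355,215.5]],.04): print(p.round(4),w2cad(p).round(4))
# height of measure top by two wrist views? side/scene top
C=np.load("side_C.npy");m=(C[...,2]>.05)&(C[...,2]<.1)&(np.hypot(C[...,0]-.617,C[...,1]+.125)<.035);q=C[m];print("side",len(q),q[:,2].max(),((q.min(0)+q.max(0))/2).round(4))
C=np.load("scene_C.npy");m=(C[...,2]>.05)&(C[...,2]<.1)&(np.hypot(C[...,0]-.617,C[...,1]+.125)<.035);q=C[m];print("scene",len(q),q[:,2].max(),((q.min(0)+q.max(0))/2).round(4))
E
```

```text
[ 0.6191 -0.1268  0.078 ] [ 0.0021 -0.114 ]
[ 0.5801 -0.1602  0.04  ] [-0.0401 -0.1433]
[ 0.6591 -0.1519  0.04  ] [ 0.0393 -0.1431]
side 366 0.0856886987676585 [ 0.6197 -0.1293  0.0679]
scene 301 0.08153978094232239 [ 0.619  -0.1302  0.0658]
```

Emit:
step_arm(
  plan=[
    [0,-0.55,0.9,0,0,0],
    [0,-0.55,0.9,0,0,0],
    [0,-0.55,0.9,0,0,0],
    [0,-0.52,0.85,-0.0275,0,0],
    [0,0,0,-0.0275,0,0],
    [0,0,0,-0.0275,0,0],
    [0,0,0,-0.0275,0,0],
    [0,0,0,0,0,0],
  ],
)

```text
t: 17.27
eef_pos: [0.5459, -0.2759, 0.1801]
tool_rot: [0.654, 0.268, 0.655, -0.268]
contact_force: [0.8, 1.1, -0.3]
gripper_width: 1.003
```

```bash
python3 - <<'E'
from h import *
wshot("w8");delta([.546,-.276,.036],-np.pi/4)
E
```

```text
t 17.32 pos [ 0.5461 -0.2758  0.1802] F [-0.3 -0.4  0.3] w 1.004 toolz yaw -44.69 shift units [ 3.606e+00 -3.000e-03  6.000e-03]
turn units [ 0.0009 -0.0002  0.0001]
```

View pics/w8.png

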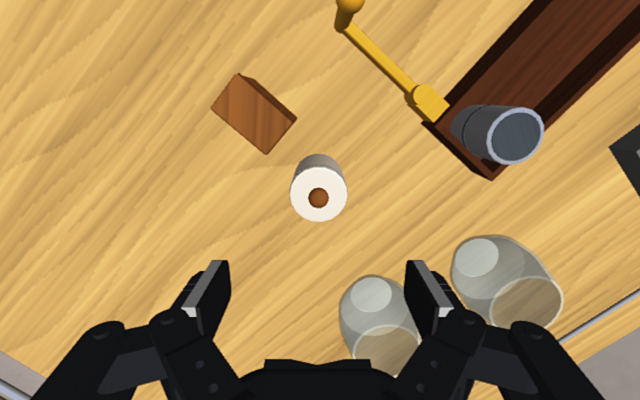

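The jar lid at (319,193) is centred between the fingers, and the pick box is clear of the left finger's path. I'll descend.

Emit:
step_arm(
  plan=[
    [1,0,0,0,0,0],
    [1,0,0,0,0,0],
    [0.9,0,0,0,0,0],
    [0.45,0,0,0,0,0],
    [0.25,0,0,0,0,0],
    [0,0,0,0,0,0],
  ],
)

```text
t: 18.08
eef_pos: [0.5466, -0.276, 0.037]
tool_rot: [0.654, 0.268, 0.654, -0.268]
contact_force: [0.2, -0.2, 0.5]
gripper_width: 1.001
```

Emit:
step_arm(
  plan=[
    [0,0,0,0,0,0],
    [0,0,0,0,0,0],
    [0,0,0,0,0,0],
    [0,0,0,0,0,0],
    [0,0,0,0,0,0],
  ],
  fingers=1,
)

```text
t: 18.7
eef_pos: [0.5473, -0.2761, 0.0382]
tool_rot: [0.655, 0.268, 0.654, -0.268]
contact_force: [-0.4, 0.8, 5.6]
gripper_width: 0.596
```

Emit:
step_arm(
  plan=[
    [-0.3,0,0,0,0,0],
    [-1,0,0,0,0,0],
    [-1,0,0,0,0,0],
    [-1,0,0,0.02,0,0],
    [0,0,0,0.03,0,0],
    [0,0,0,0.03,0,0],
    [0,0,0,0.029,0,0],
    [0,0,0,0,0,0],
  ],
)

```text
t: 19.7
eef_pos: [0.5462, -0.2755, 0.169]
tool_rot: [0.527, 0.471, 0.528, -0.471]
contact_force: [-0.6, 0.3, -2.9]
gripper_width: 0.594
```

```bash
python3 - <<'E'
from h import *
wshot("w9");delta([*cad2w(0,-.062),.16],CY-np.pi/2)
E
```

```text
t 19.75 pos [ 0.5462 -0.2756  0.169 ] F [-0.8 -0.5 -2.5] w 0.597 toolz yaw -83.38 shift units [ 0.224  2.205 -4.788]
turn units [ 0.0023 -0.      0.0001]
```

View pics/w9.png

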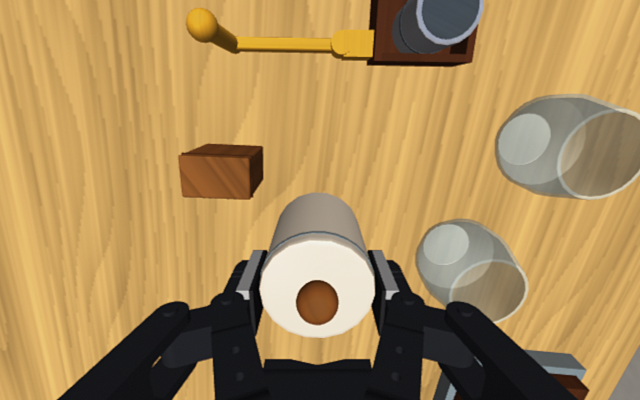

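```bash
python3 - <<'E'
from h import *
c=wcam("w9");v=np.load("w9.npy")
p=plane(c,[[318,287]],v[2]-.037+.068)[0];print("item centre - TCP",(w2cad(p)-w2cad(v[:2])).round(4))
E
```

```text
item centre - TCP [0.0005 0.0049]
```

Emit:
step_arm(
  plan=[
    [0,0.44,-0.8,0.0023,0,0],
    [0,0.44,-1,0,0,0],
    [0,0.44,-1,0,0,0],
    [0,0.44,-1,0,0,0],
    [0,0.44,-1,0,0,0],
    [0,0,0,0,0,0],
    [0,0,0,0,0,0],
  ],
)

```text
t: 20.62
eef_pos: [0.6146, -0.0766, 0.1689]
tool_rot: [0.524, 0.474, 0.524, -0.475]
contact_force: [-0.6, 0.6, -1.8]
gripper_width: 0.594
```

```bash
python3 - <<'E'
from h import *
delta([*cad2w(0,-.061),.045],CY-np.pi/2);wshot("w10")
E
```

```text
t 20.62 pos [ 0.6146 -0.0766  0.1689] F [-0.6  0.6 -1.8] w 0.594 toolz yaw -84.31 shift units [ 3.099 -0.066 -0.069]
turn units [-0.0003  0.0001  0.0001]
```

View pics/w10.png

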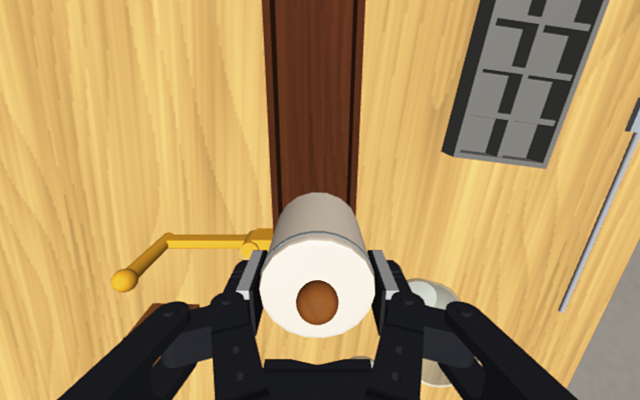

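Emit:
step_arm(
  plan=[
    [0.8,-0.05,-0.05,0,0,0],
    [0.9,0,0,0,0,0],
    [0.7,0,0,0,0,0],
    [0.4,0,0,0,0,0],
    [0.2,0,0,0,0,0],
    [0.08,0,0,0,0,0],
    [0,0,0,0,0,0],
  ],
)

```text
t: 21.55
eef_pos: [0.6133, -0.0744, 0.0463]
tool_rot: [0.524, 0.475, 0.523, -0.475]
contact_force: [-0.4, 0.7, -2.9]
gripper_width: 0.596
```

Emit:
step_arm(
  plan=[
    [0,0,0.08,0,0,0],
    [0,0,0.05,0,0,0],
    [0,0,0,0,0,0],
  ],
)

```text
t: 21.92
eef_pos: [0.6134, -0.0798, 0.046]
tool_rot: [0.524, 0.475, 0.523, -0.475]
contact_force: [0.9, 0.3, -2.8]
gripper_width: 0.598
```

Emit:
step_arm(
  plan=[
    [0,0,0.05,0,0,0],
    [0,0,0.05,0,0,0],
    [0,0,0,0,0,0],
  ],
)

```text
t: 22.3
eef_pos: [0.6138, -0.0805, 0.0458]
tool_rot: [0.523, 0.475, 0.525, -0.474]
contact_force: [-1.7, 7.0, 1.4]
gripper_width: 0.598
```

Emit:
step_arm(
  plan=[
    [0.05,0,0,0,0,0],
    [0,0,0,0,0,0],
  ],
)

```text
t: 22.55
eef_pos: [0.614, -0.0805, 0.0442]
tool_rot: [0.523, 0.475, 0.525, -0.474]
contact_force: [-1.6, 6.0, 3.7]
gripper_width: 0.595
```

Emit:
step_arm(
  plan=[
    [0,0,-0.08,0,0,0],
    [0,0,0,0,0,0],
    [0,0,0,0,0,0],
    [-0.5,0,0,0,0,0],
    [-1,0,0,0,0,0],
    [-1,0,0,0,0,0],
    [-1,0,0,0,0,0],
    [0,0,0,0,0,0],
  ],
  fingers=-1,
)

```text
t: 23.55
eef_pos: [0.6157, -0.0813, 0.1886]
tool_rot: [0.526, 0.477, 0.521, -0.474]
contact_force: [-0.0, 0.3, -1.5]
gripper_width: 0.999
```

```bash
python3 - <<'E'
from h import *
wshot("w11");delta([.4615,-.269,.17],np.radians(-87.2))
items()
E
```

```text
t 23.60 pos [ 0.6144 -0.0807  0.1863] F [-0.9  0.  -0.3] w 1.001 toolz yaw -84.46 shift units [ 0.391 -4.261  4.317]
turn units [ 0.0076  0.     -0.0007]
scene [355 130  19  24 319] [0.426 0.29 ] ext [0.045 0.05 ] top 0.08 12.7
scene [398 141  24  24 398] [0.55  0.377] ext [0.069 0.061] top 0.068 27.1
scene [268 147  16  21 145] [ 0.562 -0.089] ext [0.03  0.026] top 0.249 45.9
scene [ 238  148  125  101 2645] [ 0.542 -0.019] ext [0.235 0.301] top 0.089 6.8
scene [375 154  23  27 443] [0.571 0.264] ext [0.063 0.054] top 0.076 15.3
scene [195 197  25  31 439] [ 0.461 -0.268] ext [0.062 0.041] top 0.07 5.1
scene [202 267  15  14 125] [ 0.657 -0.332] ext [0.006 0.035] top 0.065 90.0
side [229 117  24  30 475] [0.552 0.376] ext [0.07 0.06] top 0.07 26.2
side [250 137  25  31 520] [0.572 0.264] ext [0.063 0.055] top 0.078 19.4
side [198 151  24  29 442] [0.424 0.289] ext [0.05 0.05] top 0.082 9.8
side [ 234  177  134  119 3071] [ 0.542 -0.019] ext [0.234 0.302] top 0.229 5.6
side [301 307  32  37 743] [ 0.462 -0.269] ext [0.061 0.041] top 0.072 4.0
```

View pics/w11.png

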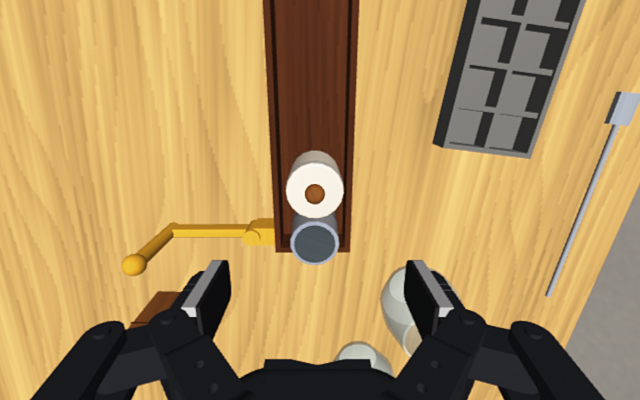

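The jar and measure stand in contact at the -y end. The bitters bottle was knocked to (0.425,0.290), which I'll re-measure before grasping it. Pick box next.

Emit:
step_arm(
  plan=[
    [0,-0.85,0.85,0,0,0],
    [0,-0.85,0.85,0,0,0],
    [0,-0.85,0.85,0,0,0],
    [0,-0.85,0.85,0,0,0],
    [0,-0.85,0.9,0.0076,0,0],
    [0,0,0,0,0,0],
    [0,0,0,0,0,0],
  ],
)

```text
t: 24.58
eef_pos: [0.4607, -0.2672, 0.183]
tool_rot: [0.512, 0.487, 0.513, -0.488]
contact_force: [0.2, 0.5, 0.1]
gripper_width: 0.999
```

```bash
python3 - <<'E'
from h import *
wshot("w12");delta([.4615,-.269,.036],np.radians(-87.2))
E
```

```text
t 24.62 pos [ 0.4613 -0.2667  0.1831] F [-0.4  0.9 -0.5] w 1.003 toolz yaw -87.07 shift units [3.677 0.006 0.06 ]
turn units [ 0.0004 -0.0001  0.0001]
```

View pics/w12.png

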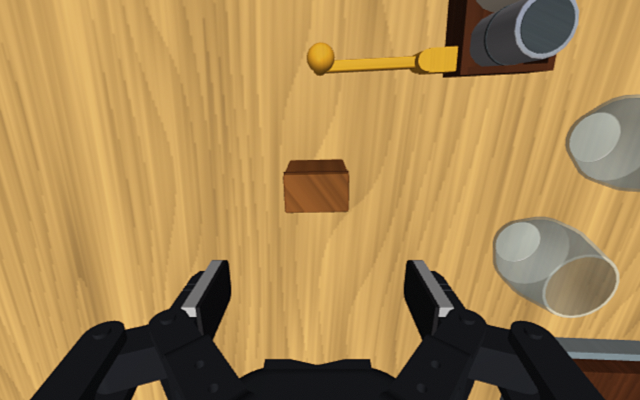

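The pick box top runs from (283,173) to (349,212), square to the jaws and centred, so I'll descend and grasp.

Emit:
step_arm(
  plan=[
    [1,0,0.05,0,0,0],
    [1,0,0,0,0,0],
    [0.9,0,0,0,0,0],
    [0.5,0,0,0,0,0],
    [0.28,0,0,0,0,0],
    [0,0,0,0,0,0],
  ],
)

```text
t: 25.38
eef_pos: [0.4611, -0.269, 0.0359]
tool_rot: [0.512, 0.487, 0.513, -0.487]
contact_force: [0.4, -0.4, 0.6]
gripper_width: 1.001
```

Emit:
step_arm(
  plan=[
    [0,0,0,0,0,0],
    [0,0,0,0,0,0],
    [0,0,0,0,0,0],
    [0,0,0,0,0,0],
    [0,0,0,0,0,0],
  ],
  fingers=1,
)

```text
t: 26.0
eef_pos: [0.4616, -0.2701, 0.0375]
tool_rot: [0.513, 0.488, 0.512, -0.487]
contact_force: [-0.3, 0.6, 6.2]
gripper_width: 0.676
```

Emit:
step_arm(
  plan=[
    [-0.3,0,0,0,0,0],
    [-1,0,0,0,0,0],
    [-1,0,0,0,0,0],
    [-1,0,0,-0.0078,0,0],
    [0,0,0,0,0,0],
  ],
)

```text
t: 26.62
eef_pos: [0.4626, -0.271, 0.1718]
tool_rot: [0.526, 0.476, 0.522, -0.474]
contact_force: [0.6, 0.2, -2.1]
gripper_width: 0.671
```

```bash
python3 - <<'E'
from h import *
wshot("w13");delta([*cad2w(0,-.015),.17],CY-np.pi/2)
c=wcam("w11")
for n,uv,z in (("jar",(315,189),.074),("meas",(315,243),.078)):
    p=plane(c,[uv],z)[0];print(n,w2cad(p).round(4))
E
```

```text
t 26.68 pos [ 0.4615 -0.27    0.1699] F [ 0.8 -0.3 -1.3] w 0.674 toolz yaw -84.38 shift units [ 0.007  4.211 -5.654]
turn units [-0.0005  0.0001 -0.0005]
jar [ 0.0026 -0.0634]
meas [ 0.0023 -0.114 ]
```

View pics/w13.png

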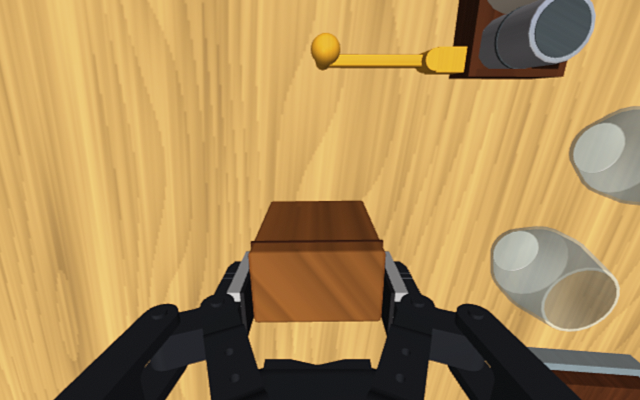

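Emit:
step_arm(
  plan=[
    [0,0.6,-0.8,0,0,0],
    [0,0.75,-1,0,0,0],
    [0,0.75,-1,0,0,0],
    [0,0.75,-1,0,0,0],
    [0,0.75,-1,0,0,0],
    [0,0.61,-0.88,0,0,0],
    [0,0,0,0,0,0],
    [0,0,0,0,0,0],
  ],
)

```text
t: 27.68
eef_pos: [0.6049, -0.0278, 0.1672]
tool_rot: [0.523, 0.474, 0.524, -0.476]
contact_force: [0.6, 0.6, -1.3]
gripper_width: 0.67
```

```bash
python3 - <<'E'
from h import *
wshot("w14");delta([*cad2w(0,-.014),.0445],CY-np.pi/2)
c=wcam("w14");v=np.load("w14.npy")
E
```

```text
t 27.73 pos [ 0.605  -0.0285  0.1675] F [-0.1 -0.9 -1.4] w 0.674 toolz yaw -84.46 shift units [ 3.075  0.058 -0.024]
turn units [-0.0007  0.0001  0.0004]
```

View pics/w14.png

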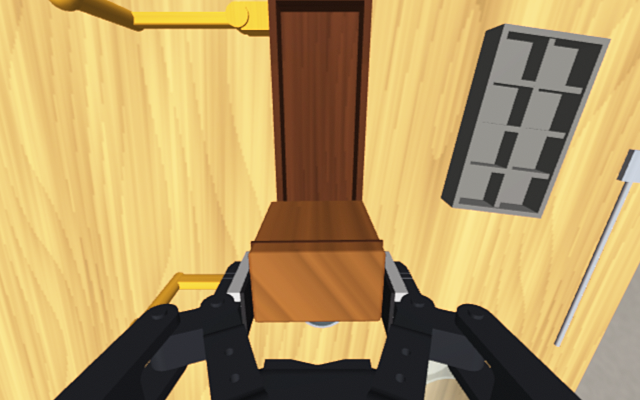

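The box is centred at about column 316 against the caddy's 319, so I'll correct +2 mm and descend.

Emit:
step_arm(
  plan=[
    [0.8,0.06,-0.02,0,0,0],
    [0.9,0,0,0,0,0],
    [0.6,0,0,0,0,0],
    [0.4,0,0,0,0,0],
    [0.2,0,0,0,0,0],
    [0.1,0,0,0,0,0],
    [0,0,0,0,0,0],
  ],
)

```text
t: 28.6
eef_pos: [0.6088, -0.0263, 0.0489]
tool_rot: [0.524, 0.475, 0.524, -0.475]
contact_force: [0.1, 0.4, -0.3]
gripper_width: 0.674
```

Emit:
step_arm(
  plan=[
    [0,0,0.1,0,0,0],
    [0,0,0.06,0,0,0],
    [0,0,0,0,0,0],
  ],
)

```text
t: 28.98
eef_pos: [0.6093, -0.033, 0.0488]
tool_rot: [0.524, 0.475, 0.524, -0.475]
contact_force: [-0.3, -0.5, -2.2]
gripper_width: 0.668
```

Emit:
step_arm(
  plan=[
    [0.08,0,0,0,0,0],
    [0,0,0.05,0,0,0],
    [0,0,0,0,0,0],
  ],
)

```text
t: 29.35
eef_pos: [0.6093, -0.0348, 0.0452]
tool_rot: [0.524, 0.475, 0.524, -0.475]
contact_force: [-0.0, 0.5, -1.2]
gripper_width: 0.673
```

Emit:
step_arm(
  plan=[
    [0.05,0,0.05,0,0,0],
    [0,0,0,0,0,0],
    [0,0,0,0,0,0],
  ],
)

```text
t: 29.72
eef_pos: [0.6097, -0.0364, 0.0436]
tool_rot: [0.524, 0.475, 0.524, -0.475]
contact_force: [-1.9, 0.5, 3.1]
gripper_width: 0.674
```

Emit:
step_arm(
  plan=[
    [-0.02,0,0.06,0,0,0],
    [0,0,0,0,0,0],
  ],
)

```text
t: 29.98
eef_pos: [0.6095, -0.0387, 0.0438]
tool_rot: [0.524, 0.475, 0.524, -0.475]
contact_force: [-0.4, 1.0, -0.3]
gripper_width: 0.675
```

Emit:
step_arm(
  plan=[
    [0,0,0.05,0,0,0],
    [0,0,0,0,0,0],
  ],
)

```text
t: 30.22
eef_pos: [0.6097, -0.0388, 0.0439]
tool_rot: [0.524, 0.475, 0.525, -0.474]
contact_force: [-0.4, 5.6, 0.3]
gripper_width: 0.675
```

Emit:
step_arm(
  plan=[
    [0,0,-0.05,0,0,0],
    [0,0,0,0,0,0],
    [0,0,0,0,0,0],
    [-0.5,0,0,0,0,0],
    [-1,0,0,0,0,0],
    [-1,0,0,0,0,0],
    [-1,0,0,0,0,0],
    [0,0,0,0,0,0],
  ],
  fingers=-1,
)

```text
t: 31.22
eef_pos: [0.6122, -0.0397, 0.1889]
tool_rot: [0.526, 0.477, 0.522, -0.473]
contact_force: [-0.2, 0.2, -0.5]
gripper_width: 0.999
```

```bash
python3 - <<'E'
from h import *
wshot("w15");delta([.54,.25,.22],CY-np.pi/2)
E
```

```text
t 31.27 pos [ 0.6108 -0.0393  0.1868] F [-0.7 -0.2 -1.1] w 0.998 toolz yaw -84.39 shift units [-0.834 -1.051 -7.371]
turn units [-0.0005 -0.     -0.0007]
```

View pics/w15.png

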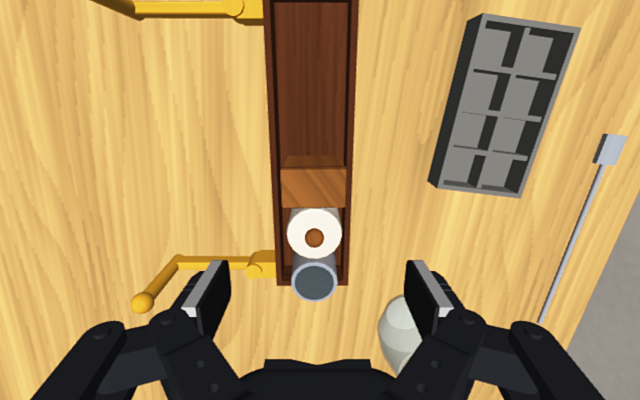

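The measure (315,282), jar (314,233) and pick box (313,188) stand packed together, and both legs are out. Next I move to the +y side.

Emit:
step_arm(
  plan=[
    [-0.4,-0.1,-1,0,0,0],
    [-0.4,-0.15,-1,0,0,0],
    [0,-0.15,-1,0,0,0],
    [0,-0.15,-1,0,0,0],
    [0,-0.15,-1,0,0,0],
    [0,-0.15,-1,0,0,0],
    [0,-0.15,-1,0,0,0],
    [0,0,-0.3,0,0,0],
  ],
)

```text
t: 32.28
eef_pos: [0.5395, 0.2507, 0.2152]
tool_rot: [0.525, 0.473, 0.526, -0.474]
contact_force: [0.3, 0.5, -0.1]
gripper_width: 0.996
```

Emit:
step_arm(
  plan=[
    [0,0,0,0,0,0],
    [0,0,0,0,0,0],
  ],
)

```text
t: 32.52
eef_pos: [0.5417, 0.2455, 0.216]
tool_rot: [0.524, 0.475, 0.523, -0.476]
contact_force: [0.9, 0.1, 0.0]
gripper_width: 1.003
```

```bash
python3 - <<'E'
from h import *
wshot("w16");items()
E
```

```text
scene [355 130  19  23 322] [0.425 0.29 ] ext [0.048 0.054] top 0.081 13.6
scene [398 141  24  24 398] [0.549 0.377] ext [0.073 0.061] top 0.068 27.8
scene [ 238  148  125  101 2897] [ 0.541 -0.019] ext [0.237 0.302] top 0.088 6.4
scene [375 154  23  27 442] [0.572 0.264] ext [0.06  0.055] top 0.076 18.5
scene [202 267  14  13 116] [ 0.657 -0.334] ext [0.005 0.031] top 0.064 0.2
side [229 117  24  29 478] [0.552 0.378] ext [0.069 0.065] top 0.07 28.4
side [250 137  25  31 522] [0.573 0.266] ext [0.065 0.058] top 0.077 19.7
side [198 151  24  28 442] [0.424 0.289] ext [0.05  0.053] top 0.081 13.7
side [ 234  177  134  118 3471] [ 0.542 -0.019] ext [0.235 0.303] top 0.093 5.7
side [406 301  11  18 101] [ 0.658 -0.335] ext [0.004 0.034] top 0.071 0.9
```

View pics/w16.png

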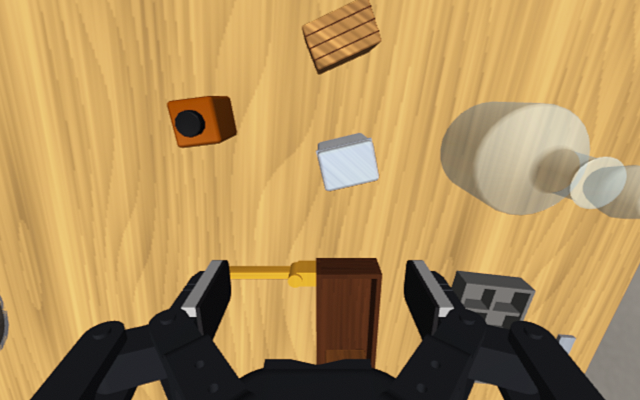

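```bash
python3 - <<'E'
import cv2
p=cv2.imread("pics/w16.png")[0:200,150:400];cv2.imwrite("pics/w16z.png",cv2.resize(p,(750,600),interpolation=cv2.INTER_CUBIC))
E
```

```text
(no output)
```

View pics/w16z.png

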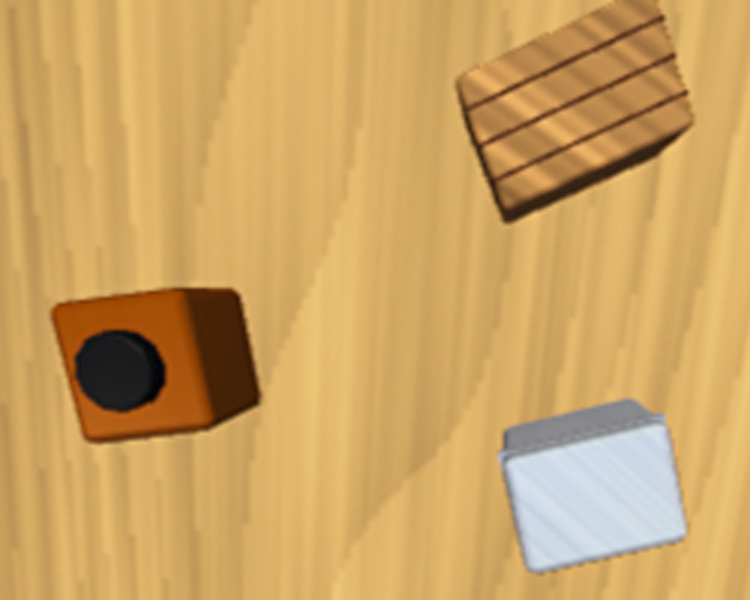

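```bash
cat >> h.py <<'E'
def rect(c,uv,z):
    P=plane(c,uv,z)[:,:2]
    if len(P)==4: ce=P.mean(0)
    print("centre",ce.round(4),"sides",[np.round(np.linalg.norm(P[(i+1)%4]-P[i])*1000,1) for i in range(4)],"dirs deg",[np.round(np.degrees(np.arctan2(*(P[(i+1)%4]-P[i])[::-1])),1) for i in range(4)])
E
python3 - <<'E'
from h import *
c=wcam("w16"); f=lambda L:[(a/3+149.7,b/3-.3) for a,b in L]
rect(c,f([(502,455),(663,418),(687,537),(533,573)]),.074)
rect(c,f([(54,308),(178,290),(212,428),(88,440)]),.066)
rect(c,f([(458,78),(640,-8),(690,115),(505,210)]),.066)
E
```

```text
centre [0.5695 0.2684] sides [np.float64(50.8), np.float64(39.0), np.float64(50.7), np.float64(39.7)] dirs deg [np.float64(18.5), np.float64(-69.9), np.float64(-160.7), np.float64(110.2)]
centre [0.4222 0.2933] sides [np.float64(38.7), np.float64(41.8), np.float64(40.0), np.float64(40.3)] dirs deg [np.float64(13.2), np.float64(-76.2), np.float64(-169.0), np.float64(102.0)]
centre [0.549  0.3799] sides [np.float64(54.6), np.float64(34.1), np.float64(58.5), np.float64(36.9)] dirs deg [np.float64(28.1), np.float64(-57.0), np.float64(-149.1), np.float64(116.7)]
```

Measured so far:

| Item | Centre | Yaw |
|---|---|---|
| Coasters | (0.550, 0.378) | 29° |
| Tin | (0.571, 0.266) | 19.5° |
| Bitters | (0.423, 0.291) | 13° |

The scene, side and wrist cameras agree within about 3 mm. Coasters first.

Emit:
step_arm(
  plan=[
    [0,0,-0.8,-0.0216,0,0],
    [0,0,-0.8,-0.0216,0,0],
    [0,0,-0.8,-0.0216,0,0],
    [0,0,-0.6,0,0,0],
    [0,0,0,0,0,0],
    [0,0,0,0,0,0],
  ],
)

```text
t: 33.42
eef_pos: [0.5084, 0.3598, 0.2162]
tool_rot: [0.609, 0.36, 0.609, -0.36]
contact_force: [-0.3, -0.2, 0.6]
gripper_width: 1.004
```

```bash
python3 - <<'E'
from h import *
delta([.550,.378,.16],np.radians(-61))
E
```

```text
t 33.42 pos [0.5084 0.3598 0.2162] F [-0.3 -0.2  0.6] w 1.004 toolz yaw -61.15 shift units [1.405 1.131 0.102]
turn units [-0.0004  0.0001 -0.    ]
```

Emit:
step_arm(
  plan=[
    [0,0.6,0.05,0,0,0],
    [0.5,0.53,0.05,0,0,0],
    [0.4,0,0,0,0,0],
    [0,0,0,0,0,0],
    [0,0,0,0,0,0],
  ],
)

```text
t: 34.05
eef_pos: [0.5488, 0.3794, 0.1806]
tool_rot: [0.609, 0.359, 0.609, -0.359]
contact_force: [-0.0, -0.1, -0.2]
gripper_width: 1.0
```

```bash
python3 - <<'E'
from h import *
wshot("w17");delta([.550,.378,.036],np.radians(-61))
E
```

```text
t 34.10 pos [0.549  0.3797 0.181 ] F [-0.5 -0.7  0.1] w 0.998 toolz yaw -61.05 shift units [ 3.625e+00 -2.000e-03  5.000e-02]
turn units [-0.0001 -0.     -0.0001]
```

View pics/w17.png

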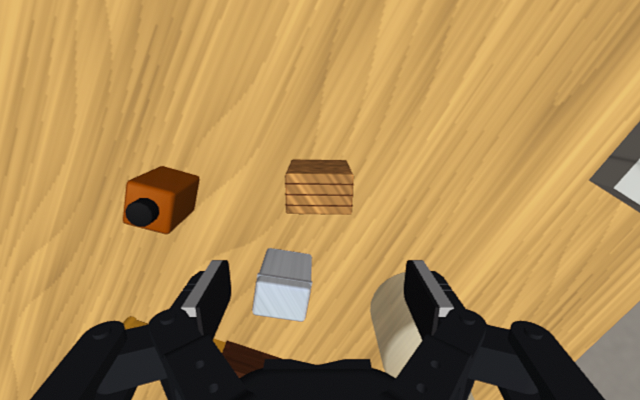

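The coasters' top spans (285,173) to (353,214), aligned and centred.

Emit:
step_arm(
  plan=[
    [1,0,0,0,0,0],
    [1,0,0,0,0,0],
    [0.9,0,0,0,0,0],
    [0.45,0,0,0,0,0],
    [0.27,0,0,0,0,0],
    [0,0,0,0,0,0],
  ],
)

```text
t: 34.85
eef_pos: [0.5492, 0.3801, 0.0357]
tool_rot: [0.609, 0.359, 0.609, -0.359]
contact_force: [0.2, -0.0, 0.1]
gripper_width: 1.001
```

Emit:
step_arm(
  plan=[
    [0,0,0,0,0,0],
    [0,0,0,0,0,0],
    [0,0,0,0,0,0],
    [0,0,0,0,0,0],
    [0,0,0,0,0,0],
  ],
  fingers=1,
)

```text
t: 35.48
eef_pos: [0.55, 0.3806, 0.0368]
tool_rot: [0.609, 0.36, 0.609, -0.358]
contact_force: [0.2, 0.8, 6.9]
gripper_width: 0.693
```

Emit:
step_arm(
  plan=[
    [-0.3,0,0,0,0,0],
    [-1,0,0,0,0,0],
    [-1,0,0,0,0,0],
    [-1,0,0,0.02,0,0],
    [0,0,0,0.0225,0,0],
    [0,0,0,0.0225,0,0],
    [0,0,0,0,0,0],
  ],
)

```text
t: 36.35
eef_pos: [0.5485, 0.3799, 0.1675]
tool_rot: [0.524, 0.475, 0.524, -0.475]
contact_force: [0.5, -0.2, -1.9]
gripper_width: 0.697
```

```bash
python3 - <<'E'
from h import *
wshot("w18");delta([*cad2w(.001,.115),.17],CY-np.pi/2)
E
```

```text
t 36.40 pos [0.5486 0.3798 0.1674] F [ 0.  -0.1 -1.4] w 0.697 toolz yaw -84.26 shift units [-0.063  0.455  7.051]
turn units [-0.0001  0.0001  0.0001]
```

View pics/w18.png

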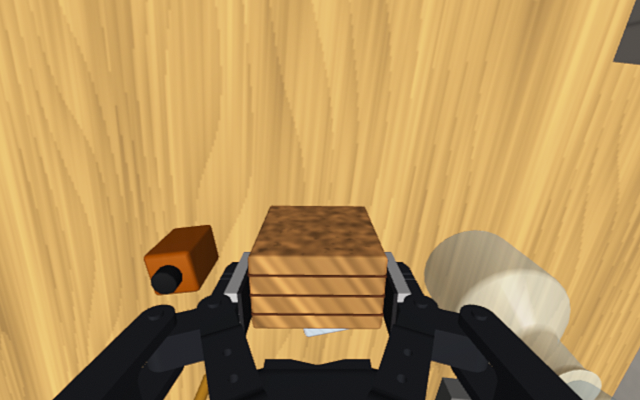

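Emit:
step_arm(
  plan=[
    [0,0.05,0.8,0,0,0],
    [0,0.06,1,0,0,0],
    [0,0.06,1,0,0,0],
    [0,0.06,1,0,0,0],
    [0,0.06,1,0,0,0],
    [0,0.06,1,0,0,0],
    [0,0.1,1,0,0,0],
    [0,0,0.25,0,0,0],
  ],
)

```text
t: 37.4
eef_pos: [0.5946, 0.0969, 0.1677]
tool_rot: [0.524, 0.476, 0.523, -0.476]
contact_force: [0.7, 0.5, -2.5]
gripper_width: 0.7
```

Emit:
step_arm(
  plan=[
    [0,0,0,0,0,0],
    [0,0,0,0,0,0],
  ],
)

```text
t: 37.65
eef_pos: [0.594, 0.103, 0.1671]
tool_rot: [0.524, 0.474, 0.525, -0.474]
contact_force: [-1.2, 0.2, -0.8]
gripper_width: 0.695
```

```bash
python3 - <<'E'
from h import *
wshot("w19");delta([*cad2w(.001,.115),.043],CY-np.pi/2)
c=wcam("w19");v=np.load("w19.npy")
p=plane(c,[[317,289.5]],v[2]-.0368+.066)[0];print("item - TCP",(w2cad(p)-w2cad(v[:2])).round(4))
items()
E
```

```text
t 37.70 pos [0.594  0.1031 0.1671] F [ 0.3 -0.3 -0.5] w 0.692 toolz yaw -84.25 shift units [3.103 0.019 0.056]
turn units [-0.0001 -0.0001  0.0001]
item - TCP [0.0001 0.0024]
scene [ 330  121   44   55 1116] [0.534 0.197] ext [0.252 0.237] top 0.249 48.3
scene [ 238  148  125  101 2901] [ 0.543 -0.019] ext [0.234 0.301] top 0.088 5.7
scene [375 154  23  27 442] [0.571 0.264] ext [0.061 0.056] top 0.076 20.0
scene [201 267  15  13 116] [ 0.657 -0.336] ext [0.005 0.033] top 0.065 0.8
side [ 250  120   70   55 1724] [0.595 0.184] ext [0.129 0.211] top 0.247 5.2
side [198 151  24  28 440] [0.424 0.29 ] ext [0.051 0.054] top 0.082 11.5
side [ 234  177  134  119 3476] [ 0.542 -0.019] ext [0.234 0.304] top 0.093 5.4
side [406 301  10  17 101] [ 0.657 -0.334] ext [0.005 0.034] top 0.072 0.1
```

View pics/w19.png

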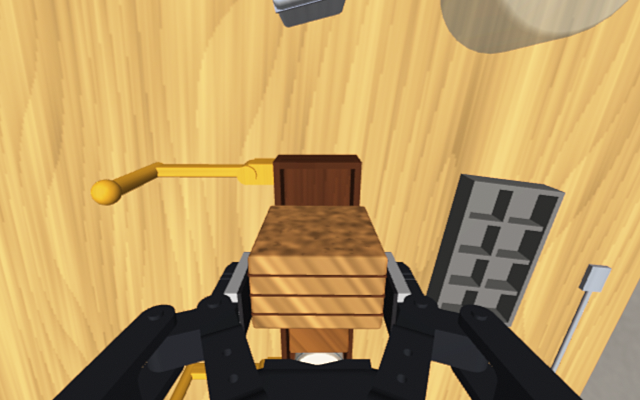

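The coasters' offset from the TCP is +2.4 mm in y. I'll back off 5 mm from the end wall, descend, then press gently to the wall.

Emit:
step_arm(
  plan=[
    [0.7,0.02,0.13,0,0,0],
    [0.9,0,0,0,0,0],
    [0.7,0,0,0,0,0],
    [0.4,0,0,0,0,0],
    [0.2,0,0,0,0,0],
    [0.1,0,0,0,0,0],
    [0,0,0,0,0,0],
  ],
)

```text
t: 38.67
eef_pos: [0.5959, 0.096, 0.0478]
tool_rot: [0.524, 0.475, 0.524, -0.475]
contact_force: [1.0, 0.2, -0.5]
gripper_width: 0.698
```

Emit:
step_arm(
  plan=[
    [0.03,0,-0.06,0,0,0],
    [0,0,-0.05,0,0,0],
    [0,0,0,0,0,0],
  ],
)

```text
t: 39.05
eef_pos: [0.5952, 0.1007, 0.0463]
tool_rot: [0.524, 0.475, 0.524, -0.475]
contact_force: [-0.8, -0.4, -1.4]
gripper_width: 0.693
```

Emit:
step_arm(
  plan=[
    [0.05,0,-0.06,0,0,0],
    [0.03,0,0,0,0,0],
    [0,0,0,0,0,0],
  ],
)

```text
t: 39.42
eef_pos: [0.5949, 0.1027, 0.0428]
tool_rot: [0.524, 0.475, 0.524, -0.475]
contact_force: [-0.6, 0.1, -1.1]
gripper_width: 0.699
```

Emit:
step_arm(
  plan=[
    [0.02,0,-0.05,0,0,0],
    [0,0,0,0,0,0],
  ],
)

```text
t: 39.67
eef_pos: [0.5949, 0.103, 0.0428]
tool_rot: [0.524, 0.475, 0.523, -0.476]
contact_force: [-2.2, -4.0, 5.4]
gripper_width: 0.694
```

Emit:
step_arm(
  plan=[
    [0,0,0.04,0,0,0],
    [0,0,0,0,0,0],
    [0,0,0,0,0,0],
    [-0.5,0,0,0,0,0],
    [-1,0,0,0,0,0],
    [-1,0,0,0,0,0],
    [-1,0,0,0,0,0],
    [0,0,0,0,0,0],
  ],
  fingers=-1,
)

```text
t: 40.67
eef_pos: [0.5973, 0.1032, 0.1868]
tool_rot: [0.525, 0.478, 0.522, -0.473]
contact_force: [0.2, -0.2, -0.1]
gripper_width: 1.0
```

```bash
python3 - <<'E'
from h import *
wshot("w20");delta([.570,.266,.18],np.radians(-70.5));items()
E
```

```text
t 40.73 pos [0.5959 0.1033 0.1847] F [ 0.   0.5 -0.9] w 1.001 toolz yaw -84.43 shift units [ 0.122 -0.251 -4.111]
turn units [-0.0387 -0.0001 -0.0007]
scene [328 121  14  20 138] [0.542 0.093] ext [0.029 0.026] top 0.249 43.9
scene [355 139  18  19 159] [0.528 0.205] ext [0.251 0.225] top 0.249 46.8
scene [ 238  148  125  102 3170] [ 0.543 -0.019] ext [0.233 0.302] top 0.088 5.9
scene [375 154  23  28 440] [0.572 0.264] ext [0.058 0.055] top 0.075 18.7
scene [202 267  15  14 123] [ 0.657 -0.335] ext [0.005 0.033] top 0.065 0.2
side [308 120  10  22 132] [0.648 0.104] ext [0.021 0.025] top 0.25 88.1
side [250 135  34  33 626] [0.563 0.186] ext [0.082 0.209] top 0.249 83.9
side [198 151  24  28 437] [0.423 0.291] ext [0.05  0.053] top 0.082 13.5
side [ 234  173  134  123 3835] [ 0.543 -0.021] ext [0.234 0.297] top 0.092 5.4
side [406 301  11  18 104] [ 0.658 -0.335] ext [0.005 0.036] top 0.074 0.2
```

View pics/w20.png

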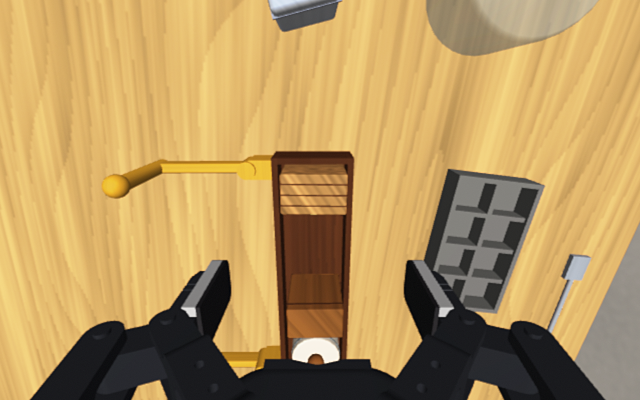

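The coasters stand at the +y end with their top at rows 173–214, and the legs are still out. Tin next.

Emit:
step_arm(
  plan=[
    [0,-0.05,-1,0,0,0],
    [0,-0.05,-1,0,0,0],
    [0,-0.05,-1,0,0,0],
    [0,-0.1,-1.0,-0.019,0,0],
    [0,0,-0.1,-0.0197,0,0],
    [0,0,0,0,0,0],
    [0,0,0,0,0,0],
  ],
)

```text
t: 41.7
eef_pos: [0.5684, 0.264, 0.1815]
tool_rot: [0.577, 0.409, 0.577, -0.41]
contact_force: [0.0, -0.4, 0.1]
gripper_width: 1.001
```

```bash
python3 - <<'E'
from h import *
wshot("w21");delta([.570,.266,.036],np.radians(-70.5))
E
```

```text
t 41.75 pos [0.5686 0.264  0.1817] F [-0.1  0.3 -0.1] w 0.999 toolz yaw -70.71 shift units [ 3.642  0.054 -0.039]
turn units [-0.0006  0.0001  0.0001]
```

View pics/w21.png

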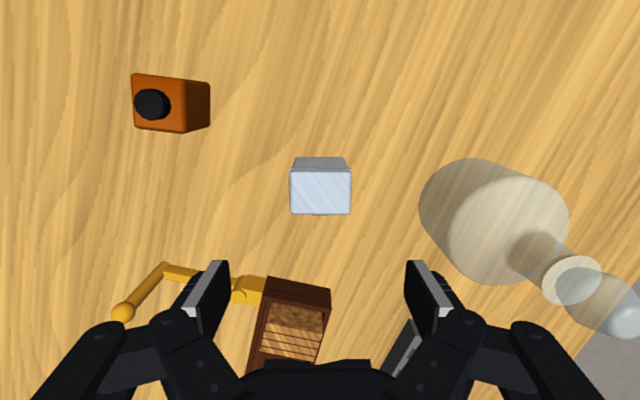

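The tin top is centred at (320,192) and square to the jaws, with the decanter clear on the right.

Emit:
step_arm(
  plan=[
    [1,0.05,-0.03,0,0,0],
    [1,0,0,0,0,0],
    [0.9,0,0,0,0,0],
    [0.45,0,0,0,0,0],
    [0.27,0,0,0,0,0],
    [0,0,0,0,0,0],
  ],
)

```text
t: 42.5
eef_pos: [0.5702, 0.2669, 0.0374]
tool_rot: [0.577, 0.408, 0.577, -0.408]
contact_force: [-0.5, 0.2, 0.5]
gripper_width: 0.998
```

Emit:
step_arm(
  plan=[
    [0,0,0,0,0,0],
    [0,0,0,0,0,0],
    [0,0,0,0,0,0],
    [0,0,0,0,0,0],
    [0,0,0,0,0,0],
  ],
  fingers=1,
)

```text
t: 43.12
eef_pos: [0.5707, 0.2674, 0.0385]
tool_rot: [0.578, 0.409, 0.577, -0.408]
contact_force: [-1.7, -0.5, 6.3]
gripper_width: 0.625
```

Emit:
step_arm(
  plan=[
    [-0.3,0,0,0,0,0],
    [-1,0,0,0,0,0],
    [-1,0,0,0,0,0],
    [-1,0,0,0.019,0,0],
    [0,0,0,0.019,0,0],
    [0,0,0,0,0,0],
  ],
)

```text
t: 43.88
eef_pos: [0.5697, 0.2672, 0.1699]
tool_rot: [0.525, 0.474, 0.525, -0.474]
contact_force: [0.4, 0.5, -2.0]
gripper_width: 0.63
```

```bash
python3 - <<'E'
from h import *
wshot("w22");delta([*cad2w(.001,.070),.17],CY-np.pi/2)
c=wcam("w20")
for r in (173,214): print("coaster edge",[w2cad(p).round(4) for p in plane(c,[[313,r]],.072)])
print("pick top edge?",[w2cad(p).round(4) for p in plane(c,[[315,306],[315,340]],.074)])
E
```

```text
t 43.92 pos [0.5694 0.2671 0.1692] F [-0.1 -0.6 -2.5] w 0.626 toolz yaw -84.03 shift units [-0.018  0.198  5.32 ]
turn units [0.0005 0.     0.0001]
coaster edge [array([0.0012, 0.1366])]
coaster edge [array([0.0009, 0.0986])]
pick top edge? [array([0.0021, 0.0007]), array([ 0.0019, -0.0417])]
```

View pics/w22.png

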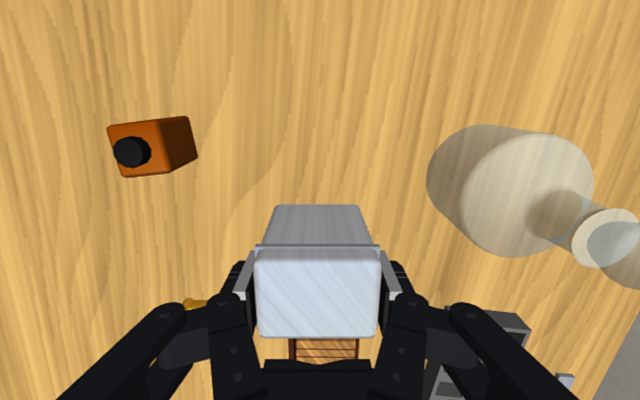

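```bash
python3 - <<'E'
from h import *
c=wcam("w22");v=np.load("w22.npy")
p=plane(c,[[317,293.5]],v[2]-.0385+.074)[0];print("item - TCP",(w2cad(p)-w2cad(v[:2])).round(4))
E
```

```text
item - TCP [0.0001 0.0049]
```

Emit:
step_arm(
  plan=[
    [0,0.03,0.8,0,0,0],
    [0,0.03,1,0,0,0],
    [0,0.03,1,0,0,0],
    [0,0.03,1,0,0,0],
    [0,0.05,1,0,0,0],
    [0,0.03,0.5,0,0,0],
    [0,0,0,0,0,0],
    [0,0,0,0,0,0],
  ],
)

```text
t: 44.92
eef_pos: [0.5992, 0.0592, 0.1689]
tool_rot: [0.525, 0.473, 0.526, -0.473]
contact_force: [-0.6, 0.8, -2.9]
gripper_width: 0.622
```

```bash
python3 - <<'E'
from h import *
wshot("w23");delta([*cad2w(.001,.070),.0445],CY-np.pi/2)
E
```

```text
t 44.98 pos [0.5992 0.0594 0.1689] F [-0.8  0.2 -2.6] w 0.625 toolz yaw -83.99 shift units [ 3.111e+00 -1.000e-03  8.200e-02]
turn units [ 0.0006 -0.0002  0.0001]
```

View pics/w23.png

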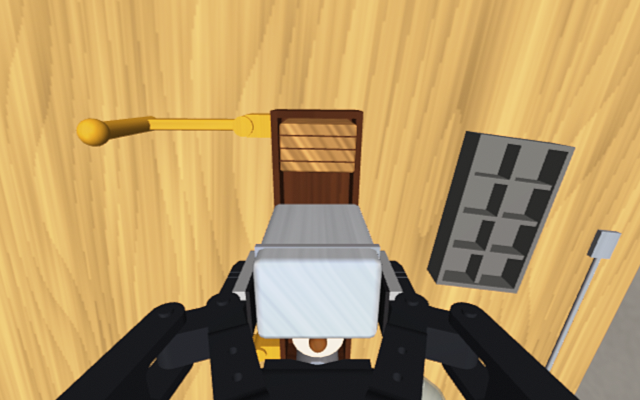

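The tin is centred. I'll back off 6 mm from the coasters, descend, then close up to them.

Emit:
step_arm(
  plan=[
    [0.7,0,0.15,0.0006,0,0],
    [0.9,0,0,0,0,0],
    [0.7,0,0,0,0,0],
    [0.4,0,0,0,0,0],
    [0.2,0,0,0,0,0],
    [0.1,0,0,0,0,0],
    [0,0,0,0,0,0],
  ],
)

```text
t: 45.85
eef_pos: [0.6005, 0.0511, 0.0498]
tool_rot: [0.524, 0.475, 0.524, -0.475]
contact_force: [-0.4, 0.6, -2.2]
gripper_width: 0.626
```

Emit:
step_arm(
  plan=[
    [0.03,0,-0.08,0,0,0],
    [0.03,0,-0.06,0,0,0],
    [0,0,0,0,0,0],
  ],
)

```text
t: 46.22
eef_pos: [0.5995, 0.0571, 0.047]
tool_rot: [0.524, 0.475, 0.524, -0.475]
contact_force: [0.6, -0.4, -1.9]
gripper_width: 0.625
```

Emit:
step_arm(
  plan=[
    [0.03,0,-0.06,0,0,0],
    [0,0,0,0,0,0],
  ],
)

```text
t: 46.48
eef_pos: [0.5992, 0.0593, 0.0456]
tool_rot: [0.524, 0.475, 0.524, -0.475]
contact_force: [0.0, 0.2, -2.9]
gripper_width: 0.63
```

Emit:
step_arm(
  plan=[
    [0.04,0,-0.06,0,0,0],
    [0,0,0,0,0,0],
    [0,0,0,0,0,0],
  ],
)

```text
t: 46.85
eef_pos: [0.5992, 0.0605, 0.0446]
tool_rot: [0.524, 0.475, 0.523, -0.475]
contact_force: [-1.8, -3.0, 6.1]
gripper_width: 0.626
```

Emit:
step_arm(
  plan=[
    [0.02,0,-0.06,0,0,0],
    [0,0,0,0,0,0],
  ],
)

```text
t: 47.1
eef_pos: [0.5992, 0.0609, 0.0445]
tool_rot: [0.524, 0.475, 0.523, -0.476]
contact_force: [-4.2, -7.4, 12.3]
gripper_width: 0.622
```

Emit:
step_arm(
  plan=[
    [-0.03,0,0.06,0,0,0],
    [0,0,0,0,0,0],
    [0,0,0,0,0,0],
    [-0.5,0,0,0,0,0],
    [-1,0,0,0,0,0],
    [-1,0,0,0,0,0],
    [-1,0,0,0,0,0],
    [0,0,0,0,0,0],
  ],
  fingers=-1,
)

```text
t: 48.1
eef_pos: [0.6015, 0.0614, 0.1891]
tool_rot: [0.525, 0.477, 0.522, -0.473]
contact_force: [-0.8, 0.3, -0.6]
gripper_width: 1.0
```

```bash
python3 - <<'E'
from h import *
wshot("w24");delta([.423,.291,.19],np.radians(-77));items()
E
```

```text
t 48.15 pos [0.6001 0.0615 0.187 ] F [-0.  -0.3 -0.5] w 1.0 toolz yaw -84.39 shift units [-0.084 -3.847 -6.142]
turn units [-0.0205 -0.0001 -0.0007]
scene [315 126  15  21 143] [0.545 0.053] ext [0.033 0.027] top 0.249 44.8
scene [359 130  15  24 236] [0.425 0.291] ext [0.046 0.05 ] top 0.08 53.4
scene [343 146  11  18 120] [0.649 0.061] ext [0.018 0.021] top 0.249 64.3
scene [ 238  148  125  101 3393] [ 0.542 -0.019] ext [0.236 0.302] top 0.087 6.6
scene [202 267  15  13 126] [ 0.658 -0.333] ext [0.005 0.033] top 0.066 89.8
side [317 134  10  17 118] [0.65  0.063] ext [0.017 0.026] top 0.248 89.8
side [198 151  24  28 441] [0.424 0.29 ] ext [0.05  0.055] top 0.081 13.1
side [279 150  13  17 109] [0.546 0.052] ext [0.031 0.023] top 0.25 54.4
side [ 234  173  134  123 4126] [ 0.543 -0.022] ext [0.235 0.294] top 0.091 5.5
side [406 302  10  16 106] [ 0.658 -0.333] ext [0.005 0.034] top 0.074 89.6
```

View pics/w24.png

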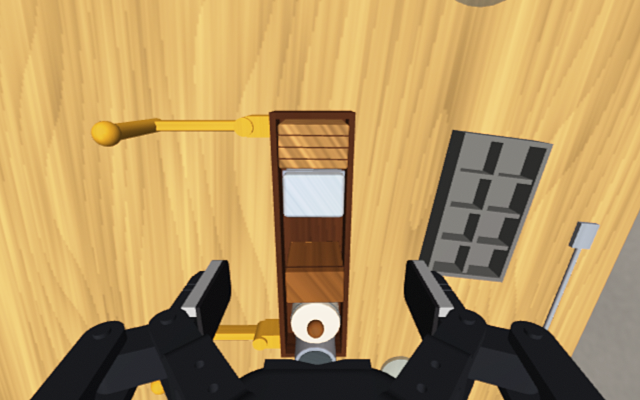

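The tin's -y edge is at row 217 and the pick box's +y edge at row 270, so I'll measure the gap between them.

```bash
python3 - <<'E'
from h import *
c=wcam("w24")
for n,uv,z in (("tin -y",(315,217.5),.08),("tin +y",(315,172),.08),("pick +y",(315,271),.074),("pick -y",(315,304),.074)):
    print(n,w2cad(plane(c,[uv],z)[0]).round(4))
E
```

```text
tin -y [0.0027 0.0554]
tin +y [0.0029 0.0968]
pick +y [ 0.0024 -0.0027]
pick -y [ 0.0022 -0.0407]
```

Emit:
step_arm(
  plan=[
    [0,-0.6,-0.9,0,0,0],
    [0,-0.65,-1,0,0,0],
    [0,-0.65,-1,0,0,0],
    [0,-0.65,-1,0,0,0],
    [0,-0.65,-1,0,0,0],
    [0,-0.65,-1,-0.0205,0,0],
    [0,0,-0.15,0,0,0],
    [0,0,0,0,0,0],
  ],
)

```text
t: 49.25
eef_pos: [0.4212, 0.2866, 0.1839]
tool_rot: [0.553, 0.44, 0.553, -0.441]
contact_force: [-0.3, 0.0, -0.1]
gripper_width: 0.999
```

```bash
python3 - <<'E'
from h import *
wshot("w25");delta([.423,.291,.036],np.radians(-77))
E
```

```text
t 49.30 pos [0.4218 0.2858 0.184 ] F [-0.1 -0.5  0.4] w 0.998 toolz yaw -77.13 shift units [ 3.701  0.06  -0.123]
turn units [-0.0004  0.0002  0.0001]
```

View pics/w25.png

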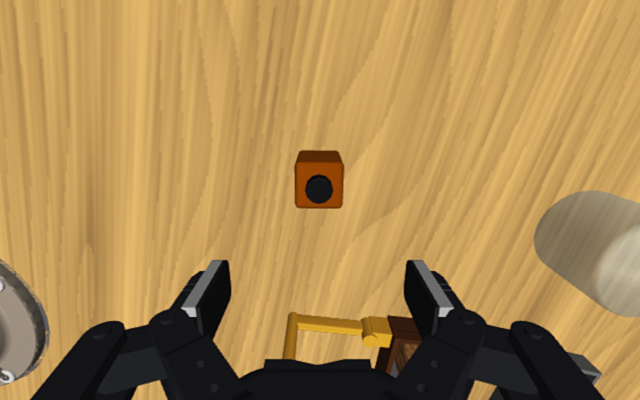

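The gap is 58 mm for the 44 mm bottle, centred at caddy y≈26 mm. The bitters at (319,185) is aligned, so I'll grasp it with a 4 mm correction.

Emit:
step_arm(
  plan=[
    [1,0.03,-0.11,0,0,0],
    [1,0,0,0,0,0],
    [0.9,0,0,0,0,0],
    [0.5,0,0,0,0,0],
    [0.28,0,0,0,0,0],
    [0,0,0,0,0,0],
  ],
)

```text
t: 50.05
eef_pos: [0.422, 0.2904, 0.0369]
tool_rot: [0.553, 0.44, 0.553, -0.441]
contact_force: [0.0, -0.8, -0.1]
gripper_width: 1.0
```

Emit:
step_arm(
  plan=[
    [0,0,0,0,0,0],
    [0,0,0,0,0,0],
    [0,0,0,0,0,0],
    [0,0,0,0,0,0],
    [0,0,0,0,0,0],
  ],
  fingers=1,
)

```text
t: 50.68
eef_pos: [0.4219, 0.2919, 0.0381]
tool_rot: [0.553, 0.441, 0.553, -0.44]
contact_force: [-1.8, -0.8, 6.4]
gripper_width: 0.507
```

Emit:
step_arm(
  plan=[
    [-0.3,0,0,0,0,0],
    [-1,0,0,0,0,0],
    [-1,0,0,0,0,0],
    [-1,0,0,0.0202,0,0],
    [0,0,0,0,0,0],
    [0,0,0,0,0,0],
  ],
)

```text
t: 51.42
eef_pos: [0.4208, 0.2914, 0.1689]
tool_rot: [0.525, 0.474, 0.525, -0.474]
contact_force: [-0.5, 0.1, -2.5]
gripper_width: 0.511
```

```bash
python3 - <<'E'
from h import *
wshot("w26");delta([*cad2w(.002,.024),.17],CY-np.pi/2)
E
```

```text
t 51.48 pos [0.4206 0.2911 0.1684] F [-0.5  0.2 -1.9] w 0.505 toolz yaw -84.21 shift units [-0.039  3.881  7.444]
turn units [0.     0.0002 0.0003]
```

View pics/w26.png

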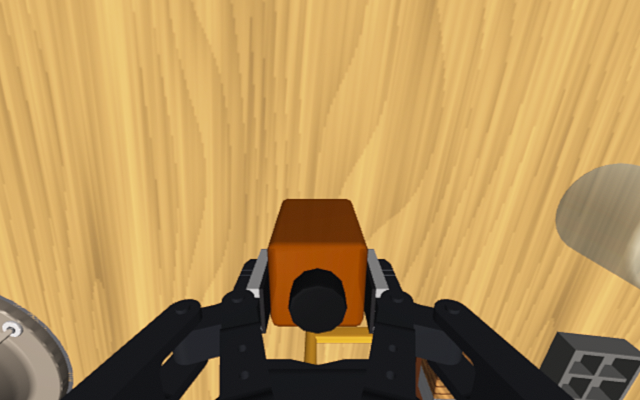

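```bash
python3 - <<'E'
from h import *
c=wcam("w26");v=np.load("w26.npy")
for r in (243,326): print("edge - TCP",(w2cad(plane(c,[[318,r]],v[2]-.0381+.066)[0])-w2cad(v[:2])).round(4))
E
```

```text
edge - TCP [0.0005 0.0242]
edge - TCP [ 0.0006 -0.0182]
```

Emit:
step_arm(
  plan=[
    [0,0.4,0.8,0,0,0],
    [0,0.5,0.95,0,0,0],
    [0,0.5,0.95,0,0,0],
    [0,0.5,0.95,0,0,0],
    [0,0.5,0.95,0,0,0],
    [0,0.5,0.95,0,0,0],
    [0,0.5,0.95,0,0,0],
    [0,0.48,0.95,0,0,0],
  ],
)

```text
t: 52.48
eef_pos: [0.6053, 0.0093, 0.1674]
tool_rot: [0.524, 0.473, 0.525, -0.475]
contact_force: [0.1, 0.4, -0.8]
gripper_width: 0.505
```

Emit:
step_arm(
  plan=[
    [0,0,0,0,0,0],
    [0,0,0,0,0,0],
  ],
)

```text
t: 52.72
eef_pos: [0.6046, 0.0108, 0.1678]
tool_rot: [0.524, 0.474, 0.525, -0.475]
contact_force: [-0.2, 0.0, -2.4]
gripper_width: 0.511
```

```bash
python3 - <<'E'
from h import *
wshot("w27");delta([*cad2w(.002,.024),.044],CY-np.pi/2)
E
```

```text
t 52.77 pos [0.6045 0.0116 0.168 ] F [ 0.4 -0.2 -2.4] w 0.503 toolz yaw -84.21 shift units [3.1   0.019 0.028]
turn units [ 0.     -0.0001  0.0004]
```

View pics/w27.png

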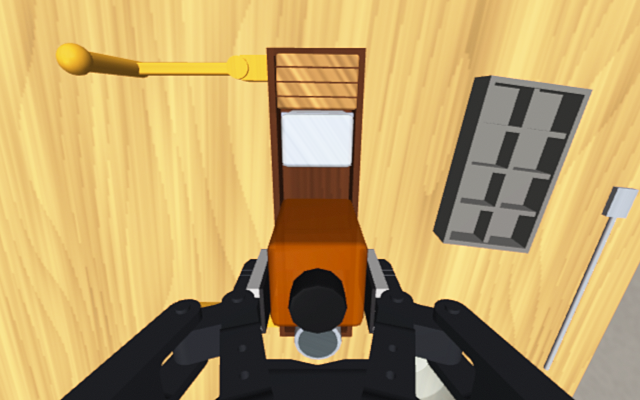

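Emit:
step_arm(
  plan=[
    [0.7,0.02,0.045,0,0,0],
    [0.8,0,0,0,0,0],
    [0.5,0,0,0,0,0],
    [0.3,0,0,0,0,0],
    [0.2,0,0,0,0,0],
    [0,0,0,0,0,0],
  ],
)

```text
t: 53.52
eef_pos: [0.6067, 0.0089, 0.0693]
tool_rot: [0.524, 0.474, 0.524, -0.474]
contact_force: [1.1, 0.2, -1.5]
gripper_width: 0.505
```

Emit:
step_arm(
  plan=[
    [0.2,0,0,0,0,0],
    [0.2,0,0,0,0,0],
    [0.1,0,0,0,0,0],
    [0.05,0,0,0,0,0],
    [0,0,0,0,0,0],
  ],
)

```text
t: 54.15
eef_pos: [0.6066, 0.0088, 0.0472]
tool_rot: [0.524, 0.474, 0.524, -0.475]
contact_force: [-0.0, -0.7, -2.2]
gripper_width: 0.508
```

Emit:
step_arm(
  plan=[
    [0.08,0,0,0,0,0],
    [0.04,0,0,0,0,0],
    [0,0,0,0,0,0],
  ],
)

```text
t: 54.52
eef_pos: [0.607, 0.0087, 0.0441]
tool_rot: [0.524, 0.475, 0.524, -0.474]
contact_force: [-5.9, 0.9, 12.9]
gripper_width: 0.506
```

On the floor (Fz 12.9 N at the expected height). I'll release, rise and inspect.

Emit:
step_arm(
  plan=[
    [-0.05,0,0,0,0,0],
    [0,0,0,0,0,0],
    [0,0,0,0,0,0],
    [-0.5,0,0,0,0,0],
    [-1,0,0,0,0,0],
    [-1,0,0,0,0,0],
    [-1,0,0,0,0,0],
    [-0.5,0,0,0,0,0],
  ],
  fingers=-1,
)

```text
t: 55.52
eef_pos: [0.6077, 0.0083, 0.2083]
tool_rot: [0.525, 0.476, 0.523, -0.473]
contact_force: [0.5, -0.1, -0.3]
gripper_width: 0.998
```

Emit:
step_arm(
  plan=[
    [-0.5,0,0.5,0,0,0],
    [-0.5,0,0.5,0,0,0],
    [0,0,0,0,0,0],
    [0,0,0,0,0,0],
  ],
)

```text
t: 56.02
eef_pos: [0.6102, -0.0299, 0.2442]
tool_rot: [0.524, 0.474, 0.525, -0.474]
contact_force: [-0.1, 0.5, -0.3]
gripper_width: 0.996
```

```bash
python3 - <<'E'
from h import *
wshot("w28");items()
a=cv2.resize(cv2.imread("scene.png")[150:280,200:390],(480,330),interpolation=cv2.INTER_CUBIC);b=cv2.resize(cv2.imread("side.png")[150:290,220:355],(318,330),interpolation=cv2.INTER_CUBIC)
cv2.imwrite("pics/fin.png",np.hstack([a,b]))
E
```

```text
scene [ 238  159  125   90 3476] [ 0.544 -0.02 ] ext [0.232 0.301] top 0.086 5.3
scene [201 267  16  14 126] [ 0.658 -0.334] ext [0.005 0.035] top 0.064 89.9
side [ 234  173  134  122 4268] [ 0.542 -0.021] ext [0.235 0.296] top 0.091 5.9
side [406 301  10  18 102] [ 0.658 -0.334] ext [0.005 0.036] top 0.072 0.1
```

View pics/w28.png

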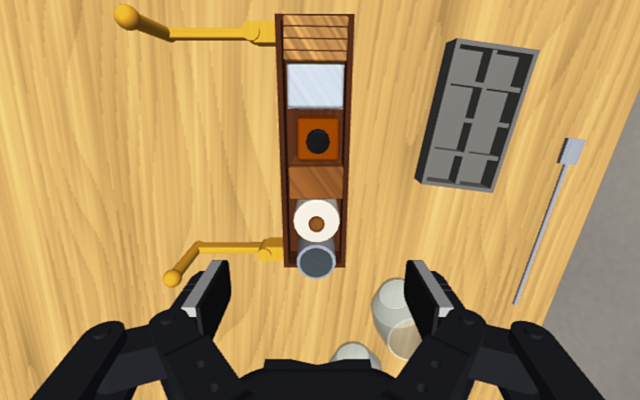

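View pics/fin.png

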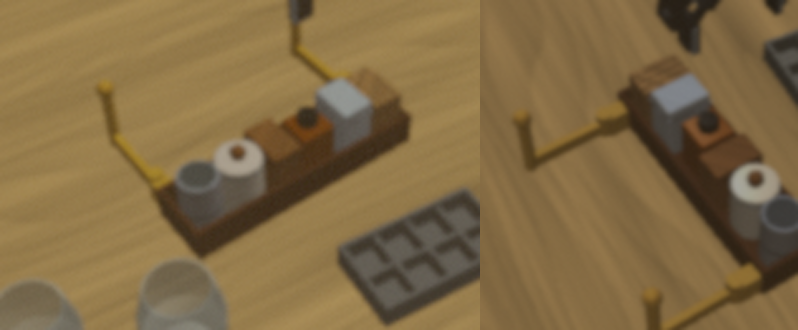

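All six stand in the caddy in one row with both legs out. Final numeric checks: leg angles, top heights, bystanders.

```bash
python3 - <<'E'
from h import *
c=wcam("w28")
for n,uv,y in (("L",(126,17),.13),("R",(172,278),-.13)):
    q=w2cad(plane(c,[uv],.087)[0]); h=np.array([-.066,y]); d=q-h
    print(n,"post",q.round(4),"len",np.linalg.norm(d).round(4),"angle",np.arctan2(-d[0],-d[1] if y>0 else d[1]).round(3))
S=cam("scene");Dc=cam("side")
for n in("scene","side"):
    C=np.load(n+"_C.npy")
    for nm,y,hw in (("measure",-.115,.015),("jar",-.066,.018),("pick",-.022,.012),("bitters",.026,.017),("tin",.076,.014),("coasters",.117,.013)):
        P=C.reshape(-1,3); q=np.c_[((P[:,:2]-CAD)@np.array([[np.cos(CY),-np.sin(CY)],[np.sin(CY),np.cos(CY)]]))]
        m=(abs(q[:,0]-.002)<.018)&(abs(q[:,1]-y)<hw)&(P[:,2]>.055)&(P[:,2]<.12)
        if m.sum()>5:
            A=np.c_[q[m],np.ones(m.sum())];z=P[m,2]; print(n,nm,m.sum(),"z med",np.median(z).round(4),"max",z.max().round(4))
for n,p in (("scene",0),("side",0)):
    C=np.load(n+"_C.npy");
    m=(C[...,2]>.02)&(C[...,2]<.25)&(C[...,0]>.655)&(abs(C[...,1])<.46)&(C[...,0]<1)
    k,l,st,ce=cv2.connectedComponentsWithStats(m.astype(np.uint8))
    for i in range(1,k):
        if st[i,4]>400: q=C[l==i];print(n,q.min(0).round(3),q.max(0).round(3))
E
```

```text
L post [-0.1616  0.1303] len 0.0956 angle 1.574
R post [-0.1616 -0.1296] len 0.0956 angle 1.567
scene measure 131 z med 0.0783 max 0.082
scene jar 140 z med 0.0743 max 0.0898
scene pick 86 z med 0.0739 max 0.0771
scene bitters 117 z med 0.0776 max 0.0887
scene tin 84 z med 0.0798 max 0.0829
scene coasters 80 z med 0.0719 max 0.0753
side measure 164 z med 0.0794 max 0.0845
side jar 179 z med 0.0755 max 0.0919
side pick 110 z med 0.0752 max 0.0794
side bitters 174 z med 0.0743 max 0.0908
side tin 118 z med 0.0807 max 0.0854
side coasters 103 z med 0.0725 max 0.0788
scene [0.681 0.233 0.02 ] [0.786 0.333 0.196]
scene [ 0.737 -0.04   0.02 ] [0.832 0.123 0.033]
scene [ 0.704 -0.255  0.02 ] [ 0.788 -0.172  0.098]
scene [ 0.655 -0.377  0.02 ] [ 0.741 -0.292  0.098]
side [0.683 0.243 0.021] [0.734 0.336 0.199]
side [ 0.738 -0.041  0.02 ] [0.834 0.124 0.037]
side [ 0.704 -0.255  0.02 ] [ 0.789 -0.171  0.1  ]
side [ 0.655 -0.377  0.02 ] [ 0.741 -0.293  0.1  ]
```

All the checks agree: the legs are at about 1.57, each item's top is at its own height plus 6 mm, and the bystanders haven't moved. Handing in.

```bash
python3 -c "
from station import bot
print(bot.hand_in())"
```

```text
the job is handed in; nothing more can be done
None
```

I swung both prop legs out to their stops while the caddy was empty, then packed all six items upright on its floor. From the -y end they stand as measure, sugar jar, pick box, bitters, tin, coasters. I handed the job in at about 56 s; it gave no verdict.

**Last checks:**
- **Legs:** measured at about 1.574 rad (left) and 1.567 rad (right).
- **Items:** every item's top, as seen by the scene and side cameras, was within about 2 mm of its own height plus the 6 mm floor. The bitters' body was partly hidden by its cap, so its reading was noisier.
- **Bystanders:** the decanter, glasses and ice tray stand where they were at the start to within a few millimetres, except that the arm partly hid the decanter from the side camera.
- **Robot:** the gripper was open and well clear of everything.

**Disagreements during the run:**
- My first caddy estimate was about 2 mm off, and I corrected it with the wrist camera before packing.
- The bitters was knocked about 35 mm aside mid-run, so I measured it again before grasping it.

No check failed.

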